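# Switch the calibrant selector valve under its snap guard

### The arm

A 7-joint arm with a two-finger parallel gripper is mounted at the origin on the work surface. World frame = base frame: x ahead of the robot, y to its left, z up, the work surface at z = 0. Lengths are in m, angles in rad, forces in N, time in s.
With the tool pointing down it reaches from about 0.4 to 0.9 m from the base axis. Payload 5.5 kg.
Tool frame: the origin (TCP) lies at the centre of the arm's flange, where the gripper is bolted on; the fingertips stand 178 mm ahead of it and the grasp point (between the pads) lies 159 mm ahead of it; z points along the fingers, y is the direction in which the jaws open and shut (so a half turn about z gives the same grasp; the last joint's range is limited). The gripper opens to 92 mm and grips with 3 to 60 N. Pads are 19 mm wide; open, the fingers measure 130 mm over their backs; the gripper's body (75 mm by 190 mm) begins 47 mm behind the grasp point.
Start: joints at [-0.84, 0.501, -0.427, 1.55, 0.221, 1.138, -0.21], TCP at [0.293, 0.58, 0.405] pointing down, gripper open.
Joint ranges: [-2.88, 2.88], [-0.31, 2.03], [-1.54, 1.56], [0.2, 2.42], [-1.41, 4.55], [0.19, 2.02], [-2.57, 2.57]. Speed limits (rad/s): [2.57, 2.57, 3.14, 3.14, 3.14, 3.14, 3.14].

### API

Orientations are given as [roll, pitch, yaw] about the fixed x, y, z axes, in that order (R = Rz(yaw) Ry(pitch) Rx(roll)).
In Python, from bench import readout, cams, ticket gives the robot as it stands.
- The arm moves only by the tool jog_arm, never from a script. Its argument "rows" is a list of rows, each a list of 7 numbers: the shift along the tool's x, y, z in mm, then the turn, a rotation vector about the tool's x, y, z in rad, then the closure, from 0 (fully open) to 1 (shut). In form: [[tx, ty, tz, ax, ay, az, jaw], ...]. A call has 1 to 20 rows; each row is the pose to reach, as a shift and turn from the pose commanded when the call began, along the tool's axes at that moment; what a row does not reach only later rows make up. A row lasts 1/10 s, in which the tool goes at most 50 mm and 8.59 degrees, less where a joint would pass 70% of its speed; a pose out of reach is approached as far as the arm can. A call with a gripper value outside its range is refused whole. The fingers move at their own pace and stop on an object; the grip force is fixed at half the most. Time passes only in rows, so rows that repeat a pose let the fingers close. It gives the time, the measured TCP pose, the force and the opening at its end, in the units of the state.
- readout.get_obs(): the state, without advancing time (a new reading comes with each control period).
- cams.grab_frame(name): name is "side" or "top" or "wrist"; returns a dict with "frame" (400x640x3 uint8, blue, green, red), "range_z" (400x640 float32, m along the optical axis (not along the pixel's ray), 0 where there is no reading), "fx", "fy", "cx", "cy" (pixels), "eye" and "rotation" of the camera in the world; the wrist camera has in their place "tool_from_camera" (4x4, takes a point from camera to tool coordinates, whose origin is the TCP and whose axes are the flange's). Camera axes: x right, y down, z forward; pixel columns grow to the right and rows downward; lengths in m; the calibration is good to about 2 mm. A picture is of the moment at which its call begins: read the wrist's pose just before it.
- ticket.sign_off(): hands the job in, once; it reports no verdict.
The state is a dict: "clock": time; "qpos": joint angles; "joint_velocities": joint speeds; "tau": joint torques, N m; "position": TCP position; "tcp_rot": TCP orientation; "ft_force": force on the tool from outside, world axes, zero at the start; "moment": the same for the moment, N m; "gripper_width": finger opening in m.
Only numpy, scipy, OpenCV 4.12 (cv2) and the standard library are available. Lean on these libraries where they do the work, as an engineer would, in place of code of your own. Each camera call takes 0.05 s, during which the arm holds its last target.

### The job

Swing the guard of the tilted selector valve up and over so that it snaps to its open stop, then turn the selector knob clockwise, click by click, until its pointer rests in the click at the long thick tick. Do not turn it on past that click, let go of everything, and leave the loose things around the valve where they are.

Things in the scene. Friction and masses are not known exactly. Their poses are not given: they have to be found in the camera images.
- guard_tab (a point): Middle of the grey tab (46 x 12 x 10 mm thick) at the free edge of the guard, an 85 mm wide clear pane with grey rim over the knob; 142 mm from the hinge axis, 25 mm beyond the pane. x along the tab to the hinge, y across its 12 mm, z square to the pane: when shut, out of the valve's face, which leans 35 degrees to its front. When shut it is 48 mm above the face, free space beneath.
- guard_hinge (a point): Middle of the guard's hinge axis, at the upper end of the sloping face, 48 mm above the face and 70 mm up the slope from the knob's axis. Axes as guard_tab: y along the hinge.
- guard (a joint): Guard angle, rad: 0 shut over the knob, 2.6 open stop (folded back up the slope); grows as the tab lifts off the face (positive turn about guard_hinge's y). A light over-centre spring (about 1 N at the tab) holds it shut below about 1.1 and throws it to the open stop above that; it may be let go at 1.3.
- knob_grip (a point): Point on the axis of the black selector knob, 29 mm above the face: a 50 mm round skirt (top 7 mm above the face) with an upright bar 44 mm long, 14 mm wide, top 40 mm above the face; low nose and white line at the pointer end. x along the bar to the pointer end, y across its 14 mm, z along the axis out of the face (35 degrees from vertical). Turns with the knob.
- selector (a joint): Knob angle, rad, growing clockwise seen facing it. Clicks every 30 degrees, seven in all: 0 to 3.142, each with a short tick on the face; the fifth, 2.094 (pointer straight up the slope), has the long thick tick (22 x 6 mm). Starts in one of the first three. A click takes about 0.08 N m to leave; past half way the knob pulls itself into the next.
- vial_a: Loose small amber vial, 28 mm across, 52 mm high, beside the valve. Origin at the centre of its underside. Leave it.
- vial_b: Loose small amber vial like the other, 28 mm across, 52 mm high. Origin at the centre of its underside. Leave it.
- jar: Loose jar with a screw cap, 56 mm across, 70 mm high. Origin at the centre of its underside. Leave it.
- spanner: Loose flat steel spanner 150 mm long, lying on the table. Origin at its middle, on the table. Leave it.
- fitting_tray: Loose open white tray 90 by 130 by 30 mm beside the valve. Origin at the centre of its underside. Leave it.

How it is judged:
On the way, in this order (a step that is already met when the one before it is completed fails the run):
1. the guard has snapped to its open stop (value of joint guard above 2.45 rad), for 0.2 s.
2. with the guard open, the knob is in the click of the long thick tick (value of joint guard above 2.45 rad and value of joint selector between 1.954 and 2.234 rad), for 0.2 s.
At the end, for the whole second after the job is handed in: The guard stands at its open stop (within 0.15 rad) and the knob rests in the click at the long thick tick (within 0.14 rad, 8 degrees, of 2.094) (all of step 2 and velocity of joint selector between -0.1 and 0.1 rad/s); the robot touches nothing.
It fails at once if the knob was turned on past the click of the long thick tick (over the next bump: more than 0.35 rad, 20 degrees, too far) (value of joint selector above 2.444 rad).
It fails at once if a loose thing beside the valve was moved more than 40 mm (distance of any of vial_a, vial_b, jar, spanner, fitting_tray from where it was at the start of the episode above 0.04 m).
It also fails if it takes over 72 s, if anything falls off the work surface, if the arm or the gripper's body presses on something with over 40 N, if the wrist force passes 120 N, or if a joint passes its speed limit or range.

## Working session

There is one attempt and no reset: what is moved stays moved. The work goes in short steps, Python scripts to look and compute and a tool call to move; the robot and the scene stay as the last step left them, time stands still between calls to the robot, and variables do not carry over. Pictures are saved under pics/ and viewed, and the job is handed in when it is done.

Besides the shell and the picture viewer there is one more tool, called after "Request:" as name(argument=value, ...), one argument or row to a line, values as JSON. jog_arm: Moves the arm, as the interface text tells. Its arguments: {"type":"object","properties":{"rows":{"type":"array","items":{"type":"array","items":{"type":"number"}}}},"required":["rows"]}

```bash
mkdir -p pics; ls; cat > h.py <<'E'
import numpy as np, cv2
from bench import readout, cams
from scipy.spatial.transform import Rotation as R
def grab(n,save=None):
    o=readout.get_obs(); f=cams.grab_frame(n)
    if 'eye' in f: e=np.array(f['eye']); Q=np.array(f['rotation'])
    else:
        T=np.array(f['tool_from_camera']); Rt=R.from_euler('xyz',o['tcp_rot']).as_matrix()
        e=Rt@T[:3,3]+np.array(o['position']); Q=Rt@T[:3,:3]
    np.savez('pics/'+(save or n)+'.npz',z=f['range_z'],e=e,Q=Q,k=[f['fx'],f['fy'],f['cx'],f['cy']],im=f['frame'])
    if save: cv2.imwrite(f'pics/{save}.png',f['frame'])
    return f
def pt(n,u,v,z=None):
    d=np.load('pics/'+n+'.npz'); fx,fy,cx,cy=d['k']
    if z is None: z=d['z'][v,u]
    return d['Q']@np.array([(u-cx)/fx*z,(v-cy)/fy*z,z])+d['e']
E
python3 - <<'E'
from h import *
o=readout.get_obs(); print(o)
for n in ['side','top','wrist']:
    f=grab(n,n+'0'); print(n,f.get('eye'),f.get('rotation'))
E
```

```text
pics
{'clock': 0.0, 'qpos': array([-0.83980005,  0.50184551, -0.42677764,  1.55147108,  0.22080806,
        1.13827174, -0.21029929]), 'joint_velocities': array([ 1.40449747e-05, -7.95458323e-04, -3.71860743e-04,  1.18617548e-05,
        3.10431398e-04, -3.92700216e-04, -4.96831300e-04]), 'tau': array([-4.25395392e-04, -5.66595447e+01, -5.81664294e+00, -2.79113388e+01,
       -6.86365692e-02,  3.04582366e-02,  1.80082625e-04]), 'position': array([0.29299218, 0.579818  , 0.4036695 ]), 'tcp_rot': array([-3.13965470e+00, -5.55663250e-05,  2.67384757e+00]), 'ft_force': array([ 0.14271908, -0.09289531, -0.09211566]), 'moment': array([ 0.01687436, -0.00934784,  0.05561182]), 'gripper_width': 0.09168698536582987}
side [ 0.33673786 -0.7162321   0.83842822] [-2.28562802e+00  7.63601457e-04 -3.89351285e-01]
top [0.57569573 0.02758273 1.04247463] [-3.07881554 -0.00874707 -1.56938878]
wrist None None
```

```bash
sed -i "s/Q=np.array(f\['rotation'\])/Q=R.from_euler('xyz',f['rotation']).as_matrix()/" h.py
python3 - <<'E'
from h import *
for n in ['side','top','wrist']: grab(n,n+'0')
E
```

```text
(no output)
```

View pics/side0.png

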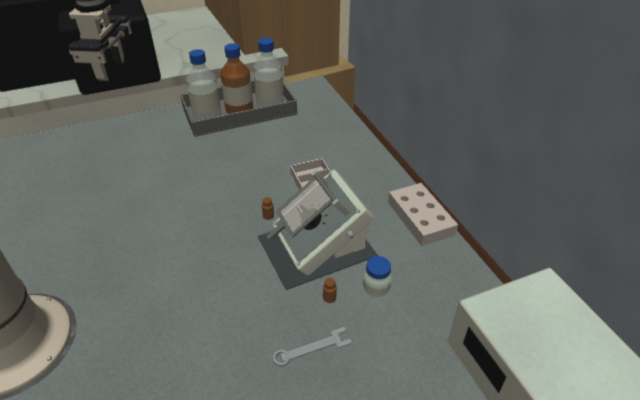

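View pics/top0.png

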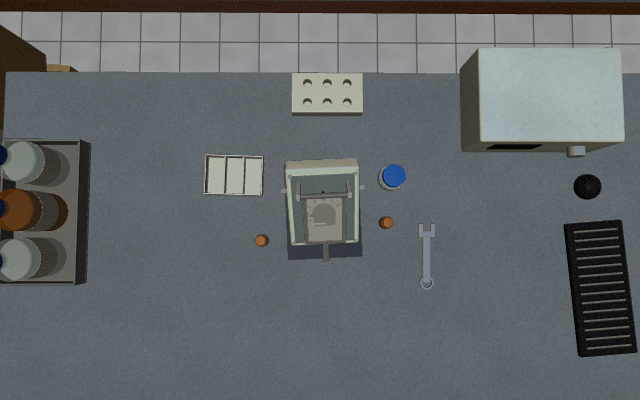

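The side and top views show the valve near top (323,207). The tab points at the robot around (325,252), the hinge is near (323,190), the vials are at (262,240) and (386,222), and the jar is at (392,178). Next I'll enlarge.

```bash
python3 - <<'E'
from h import *
a=cv2.imread('pics/top0.png')[150:270,260:400]; cv2.imwrite('pics/topc.png',cv2.resize(a,None,fx=5,fy=5,interpolation=2))
a=cv2.imread('pics/side0.png')[150:290,240:390]; cv2.imwrite('pics/sidec.png',cv2.resize(a,None,fx=4,fy=4,interpolation=2))
for u,v in [(325,245),(325,252),(325,257),(323,190),(302,190),(345,190),(323,215),(310,240),(262,240),(386,222),(392,178),(322,162),(289,230)]: print(u,v,pt('top0',u,v).round(4))
E
```

```text
325 245 [0.5474 0.0076 0.1044]
325 252 [0.5326 0.0074 0.0947]
325 257 [0.5217 0.0072 0.0848]
323 190 [0.6597 0.0121 0.1188]
302 190 [0.6593 0.0549 0.1213]
345 190 [ 0.6599 -0.033   0.1174]
323 215 [0.6079 0.0124 0.1392]
310 240 [0.5577 0.0385 0.1091]
262 240 [0.5565 0.1432 0.0533]
386 222 [ 0.5959 -0.1265  0.0528]
392 178 [ 0.6906 -0.1377  0.0686]
322 162 [0.7164 0.0143 0.1243]
289 230 [0.5783 0.0874 0.0079]
```

View pics/topc.png

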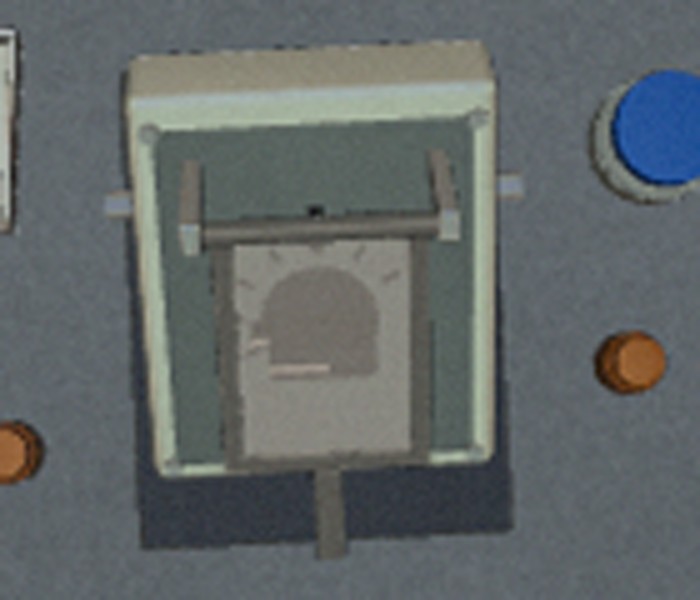

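View pics/sidec.png

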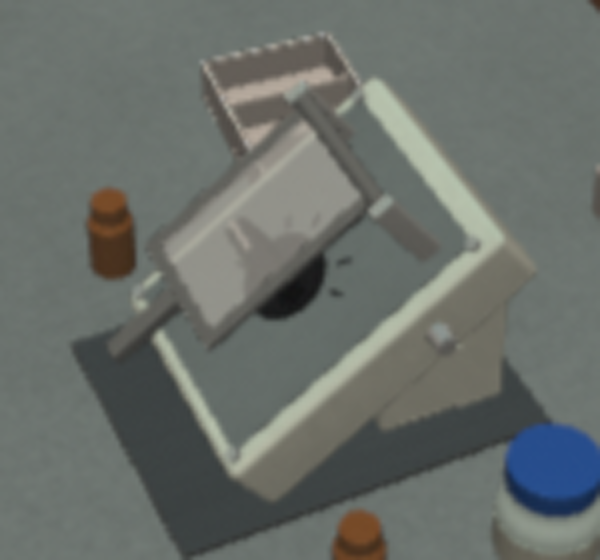

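```bash
python3 - <<'E'
from h import *
for v in range(192,202): print(v,[pt('top0',u,v).round(4).tolist() for u in (303,324,345)])
print()
for v in range(240,265,2): print(v,[np.r_[u,pt('top0',u,v).round(4)].tolist() for u in (322,324,326,328,330)])
# pane plane fit
P=np.array([pt('top0',u,v) for u in range(308,340,2) for v in range(202,240,2)])
c=np.median(P,0);
for i in range(5):
    U,S,V=np.linalg.svd(P-P.mean(0)); r=abs((P-P.mean(0))@V[2]); P=P[r<max(0.002,np.percentile(r,90))]
print(V[2],P.mean(0),r.max(),len(P))
E
```

```text
192 [[0.6556, 0.0529, 0.1172], [0.6556, 0.01, 0.1185], [0.6512, -0.0295, 0.1701]]
193 [[0.6538, 0.053, 0.1141], [0.6494, 0.011, 0.1678], [0.649, -0.0293, 0.1733]]
194 [[0.6472, 0.0515, 0.1695], [0.6472, 0.011, 0.1712], [0.6473, -0.0295, 0.1707]]
195 [[0.6452, 0.0514, 0.1713], [0.6452, 0.011, 0.172], [0.6453, -0.0294, 0.1715]]
196 [[0.6432, 0.0514, 0.172], [0.6433, 0.011, 0.1714], [0.6433, -0.0293, 0.1724]]
197 [[0.6415, 0.0515, 0.168], [0.6414, 0.011, 0.1703], [0.6416, -0.0296, 0.1689]]
198 [[0.6396, 0.0515, 0.1684], [0.6401, 0.0109, 0.1624], [0.6398, -0.0297, 0.1669]]
199 [[0.638, 0.0516, 0.1638], [0.6381, 0.0109, 0.1632], [0.6381, -0.0299, 0.164]]
200 [[0.636, 0.0516, 0.1648], [0.6361, 0.0109, 0.164], [0.6364, -0.03, 0.1614]]
201 [[0.634, 0.0516, 0.1644], [0.6343, 0.0108, 0.1617], [0.6343, -0.0299, 0.1634]]

240 [[322.0, 0.5577, 0.0139, 0.1085], [324.0, 0.5577, 0.0097, 0.1078], [326.0, 0.5576, 0.0056, 0.1045], [328.0, 0.5577, 0.0015, 0.1075], [330.0, 0.5577, -0.0026, 0.1059]]
242 [[322.0, 0.5535, 0.0138, 0.1047], [324.0, 0.5535, 0.0097, 0.1047], [326.0, 0.5535, 0.0055, 0.1033], [32
[... 1337 characters left out ...]
.005, 0.0832], [328.0, 0.5196, 0.0009, 0.0851], [330.0, 0.5145, -0.0061, -0.0025]]
260 [[322.0, 0.5098, 0.0122, -0.0041], [324.0, 0.5152, 0.0092, 0.0817], [326.0, 0.5151, 0.005, 0.0799], [328.0, 0.5152, 0.0008, 0.0807], [330.0, 0.5098, -0.0062, -0.0044]]
262 [[322.0, 0.5056, 0.0122, -0.0002], [324.0, 0.5052, 0.0076, -0.0054], [326.0, 0.5055, 0.003, -0.0018], [328.0, 0.5055, -0.0015, -0.0019], [330.0, 0.5054, -0.0061, -0.0028]]
264 [[322.0, 0.5009, 0.0122, -0.0024], [324.0, 0.5011, 0.0077, 0.0002], [326.0, 0.5009, 0.003, -0.0018], [328.0, 0.5009, -0.0015, -0.0025], [330.0, 0.5011, -0.006, 0.0002]]
[ 0.36699358  0.93007217 -0.01677706] [0.59781774 0.01147511 0.14035406] 0.02188283682529439 178
```

```bash
cat >> h.py <<'E'
def Rtool(z,y):
    z=np.array(z,float); z/=np.linalg.norm(z); y=np.array(y,float); y-=z*(y@z); y/=np.linalg.norm(y)
    return np.c_[np.cross(y,z),y,z]
def rel(Rt,grasp,off=0.159):
    "row from current pose to grasp pose"
    o=readout.get_obs(); R0=R.from_euler('xyz',o['tcp_rot']).as_matrix(); p0=np.array(o['position'])
    p=np.array(grasp)-off*Rt[:,2]
    t=R0.T@(p-p0)*1000; a=R.from_matrix(R0.T@Rt).as_rotvec()
    print('row',t.round(1).tolist(),a.round(4).tolist(),'tcp',p.round(3),'q',o['qpos'].round(2),'t',o['clock'],'w',o['gripper_width'],'F',o['ft_force'].round(1))
def zrot(a): return R.from_euler('z',a).as_matrix()
E
python3 - <<'E'
from h import *
y=zrot(.05)@[0,1,0]; z=zrot(.05)@[np.sin(.35),0,-np.cos(.35)]
Q=Rtool(z,y)
rel(Q,np.array([.532,.006,.087])-.1*z)
E
```

```text
row [-395.0, -448.6, 74.3] [-0.0912, -0.3423, -0.5122] tcp [0.443 0.002 0.33 ] q [-0.84  0.5  -0.43  1.55  0.22  1.14 -0.21] t 0.3 w 0.09181299881837543 F [-0.1  0.1 -0.2]
```

Request:
jog_arm(
  rows=[
    [-395,-448.6,74.3,-0.0912,-0.3423,-0.5122,0],
    [-395,-448.6,74.3,-0.0912,-0.3423,-0.5122,0],
    [-395,-448.6,74.3,-0.0912,-0.3423,-0.5122,0],
    [-395,-448.6,74.3,-0.0912,-0.3423,-0.5122,0],
    [-395,-448.6,74.3,-0.0912,-0.3423,-0.5122,0],
    [-395,-448.6,74.3,-0.0912,-0.3423,-0.5122,0],
    [-395,-448.6,74.3,-0.0912,-0.3423,-0.5122,0],
    [-395,-448.6,74.3,-0.0912,-0.3423,-0.5122,0],
    [-395,-448.6,74.3,-0.0912,-0.3423,-0.5122,0],
    [-395,-448.6,74.3,-0.0912,-0.3423,-0.5122,0],
    [-395,-448.6,74.3,-0.0912,-0.3423,-0.5122,0],
    [-395,-448.6,74.3,-0.0912,-0.3423,-0.5122,0],
    [-395,-448.6,74.3,-0.0912,-0.3423,-0.5122,0],
    [-395,-448.6,74.3,-0.0912,-0.3423,-0.5122,0],
    [-395,-448.6,74.3,-0.0912,-0.3423,-0.5122,0],
    [-395,-448.6,74.3,-0.0912,-0.3423,-0.5122,0],
    [-395,-448.6,74.3,-0.0912,-0.3423,-0.5122,0],
    [-395,-448.6,74.3,-0.0912,-0.3423,-0.5122,0],
  ],
)

```text
clock: 2.1
position: [0.4433, 0.0028, 0.3305]
tcp_rot: [3.141, 0.35, -3.09]
ft_force: [-0.3, -0.0, -0.5]
gripper_width: 0.0923
```

```bash
python3 - <<'E'
from h import *
y=zrot(.05)@[0,1,0]; z=zrot(.05)@[np.sin(.35),0,-np.cos(.35)]
Q=Rtool(z,y)
rel(Q,np.array([.532,.006,.087])-.1*z)
grab('wrist','w1')
E
```

```text
row [0.1, -1.2, 0.2] [0.0014, 0.0005, 0.0019] tcp [0.443 0.002 0.33 ] q [ 0.04  0.12 -0.12  2.27  0.05  0.4   1.51] t 2.1 w 0.09229655891939385 F [-0.3 -0.  -0.5]
```

View pics/w1.png

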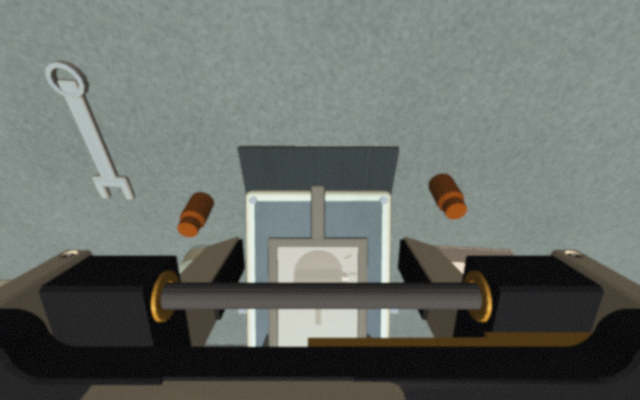

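```bash
python3 - <<'E'
from h import *
for v in (188,195,202,210,220,230): print(v,[np.r_[u,pt('w1',u,v).round(4)].tolist() for u in (310,314,318,322,326)])
E
```

```text
188 [[310.0, 0.5155, -0.002, 0.0794], [314.0, 0.5146, 0.0014, 0.0804], [318.0, 0.5144, 0.0047, 0.0805], [322.0, 0.5147, 0.0081, 0.0799], [326.0, 0.5674, 0.0159, 0.0041]]
195 [[310.0, 0.5205, -0.0017, 0.0826], [314.0, 0.5196, 0.0016, 0.0834], [318.0, 0.5194, 0.005, 0.0836], [322.0, 0.519, 0.0083, 0.0839], [326.0, 0.5501, 0.0142, 0.0413]]
202 [[310.0, 0.5247, -0.0015, 0.0867], [314.0, 0.3728, -0.0005, 0.2829], [318.0, 0.5236, 0.0052, 0.0877], [322.0, 0.5241, 0.0086, 0.0868], [326.0, 0.5551, 0.0145, 0.0464]]
210 [[310.0, 0.5304, -0.0012, 0.0903], [314.0, 0.5291, 0.0021, 0.0917], [318.0, 0.5285, 0.0054, 0.0922], [322.0, 0.5286, 0.0088, 0.0919], [326.0, 0.5619, 0.0148, 0.0508]]
220 [[310.0, 0.5379, -0.0009, 0.0945], [314.0, 0.5363, 0.0025, 0.0961], [318.0, 0.5357, 0.0058, 0.0965], [322.0, 0.536, 0.0092, 0.096], [326.0, 0.57, 0.0152, 0.0569]]
230 [[310.0, 0.5452, -0.0005, 0.099], [314.0, 0.5431, 0.0028, 0.101], [318.0, 0.5431, 0.0062, 0.1009], [322.0, 0.5426, 0.0095, 0.1012], [326.0, 0.5786, 0.0157, 0.0625]]
```

Request:
jog_arm(
  rows=[
    [0,0,40,0,0,0,0],
    [0,0,70,0,0,0,0],
    [0,0,100,0,0,0,0.2],
    [0,0,100,0,0,0,0.5],
    [0,0,100,0,0,0,0.7],
    [0,0,100,0,0,0,1],
    [0,0,100,0,0,0,1],
    [0,0,100,0,0,0,1],
    [0,0,100,0,0,0,1],
    [0,0,100,0,0,0,1],
    [0,0,100,0,0,0,1],
    [0,0,100,0,0,0,1],
  ],
)

```text
clock: 3.35
position: [0.4777, 0.0035, 0.2366]
tcp_rot: [3.141, 0.351, -3.092]
ft_force: [0.3, 0.2, 0.1]
gripper_width: 0.0167
```

```bash
python3 - <<'E'
from h import *
o=readout.get_obs(); Q=R.from_euler('xyz',o['tcp_rot']).as_matrix()
g=np.array(o['position'])+.159*Q[:,2]; print('grasp',g,o['qpos'].round(3),o['ft_force'],o['gripper_width'])
grab('side','s2'); a=cv2.imread('pics/s2.png')[150:290,200:390]; cv2.imwrite('pics/s2c.png',cv2.resize(a,None,fx=4,fy=4,interpolation=2))
# arc rows
h=np.array([.645,.011,.167]); ax=zrot(.05)@[0,1,0]
for th in np.arange(.13,1.45,.1):
    p=h+R.from_rotvec(ax*th).as_matrix()@(g-h); print(round(th,2),(Q.T@(p-g)*1000).round(1).tolist())
E
```

```text
grasp [0.53217803 0.00627598 0.08726781] [ 0.12   0.37  -0.211  2.253  0.433  0.191  1.145] [0.34427159 0.16211671 0.14834121] 0.016681380086583514
0.13 [3.6, 0.0, -17.6]
0.23 [4.7, 0.0, -31.4]
0.33 [4.5, 0.0, -45.2]
0.43 [2.9, 0.0, -58.9]
0.53 [-0.1, 0.0, -72.4]
0.63 [-4.3, 0.0, -85.5]
0.73 [-9.9, 0.0, -98.2]
0.83 [-16.7, 0.1, -110.2]
0.93 [-24.7, 0.1, -121.5]
1.03 [-33.8, 0.1, -131.9]
1.13 [-43.8, 0.1, -141.4]
1.23 [-54.8, 0.1, -149.8]
1.33 [-66.5, 0.1, -157.1]
1.43 [-79.0, 0.1, -163.2]
```

View pics/s2c.png

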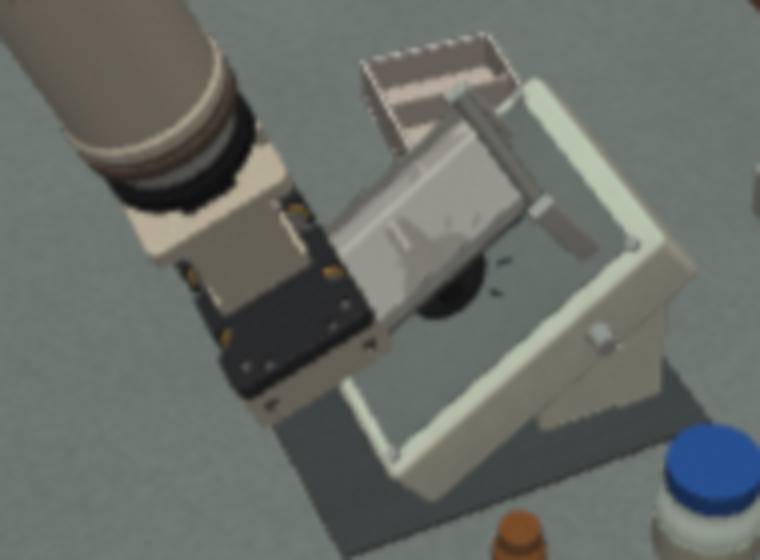

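Request:
jog_arm(
  rows=[
    [0,0,0,0,0,0,1],
    [0,0,0,0,0,0,1],
    [2,0,-8.8,0,0,0,1],
    [3.6,0,-17.6,0,0,0,1],
    [4.7,0,-31.4,0,0,0,1],
    [4.5,0,-45.2,0,0,0,1],
    [2.9,0,-58.9,0,0,0,1],
  ],
)

```text
clock: 4.1
position: [0.4546, 0.0013, 0.2912]
tcp_rot: [3.142, 0.35, -3.093]
ft_force: [3.9, -5.1, -1.5]
gripper_width: 0.0117
```

Request:
jog_arm(
  rows=[
    [-3,0,-13.5,0,0,0,1],
    [-7.2,0,-26.6,0,0,0,1],
    [-12.8,0,-39.3,0,0,0,1],
    [-19.6,0,-51.3,0,0,0,1],
    [-27.6,0,-62.6,0,0,0,1],
    [-36.7,0,-73,0,0,0,1],
    [-46.7,0,-82.5,0,0,0,1],
    [-57.7,0,-90.9,0,0,0,1],
    [-69.4,0,-98.2,0,0,0,1],
    [-69.4,0,-98.2,0,0,0,1],
  ],
)

```text
clock: 5.1
position: [0.4863, 0.0029, 0.4076]
tcp_rot: [-3.141, 0.349, -3.093]
ft_force: [-6.4, -6.3, 4.5]
gripper_width: 0.0119
```

```bash
python3 - <<'E'
from h import *
o=readout.get_obs(); print(o['qpos'].round(3),o['ft_force'],o['moment'],o['gripper_width'])
grab('side','s3'); a=cv2.imread('pics/s3.png')[90:290,180:400]; cv2.imwrite('pics/s3c.png',cv2.resize(a,None,fx=3,fy=3,interpolation=2))
E
```

```text
[ 0.39   0.091 -0.474  2.095  0.089  0.618  1.481] [-6.35830839 -6.29781229  4.53725389] [-1.10510205  1.03087733 -0.45066905] 0.011874937684243745
```

View pics/s3c.png

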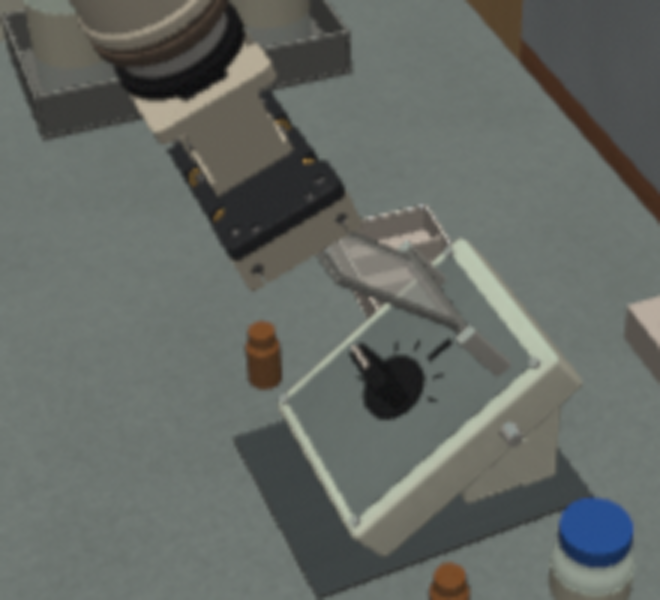

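The guard stands at about 1.3 rad, held by its tab. The knob is visible with its pointer to the left and the thick tick straight up the slope. Next I release the tab.

Request:
jog_arm(
  rows=[
    [0,0,0,0,0,0,0],
    [0,0,0,0,0,0,0],
    [0,0,0,0,0,0,0],
    [0,0,0,0,0,0,0],
    [0,0,0,0,0,0,0],
    [0,0,-15,0,0,0,0],
    [0,0,-40,0,0,0,0],
    [0,0,-40,0,0,0,0],
    [0,0,-40,0,0,0,0],
    [0,0,-40,0,0,0,0],
  ],
)

```text
clock: 6.15
position: [0.4723, 0.003, 0.4437]
tcp_rot: [3.141, 0.349, -3.092]
ft_force: [0.0, 0.2, -0.5]
gripper_width: 0.0871
```

```bash
python3 - <<'E'
from h import *
for n in ('side','top','wrist'): grab(n,n+'4')
a=cv2.imread('pics/side4.png')[90:290,180:400]; a=cv2.resize(a,None,fx=3,fy=3,interpolation=2)
b=cv2.imread('pics/top4.png')[130:270,250:410]; b=cv2.resize(b,None,fx=4.9,fy=4.28,interpolation=2)
cv2.imwrite('pics/s4c.png',a); cv2.imwrite('pics/t4c.png',b)
E
```

```text
(no output)
```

View pics/s4c.png

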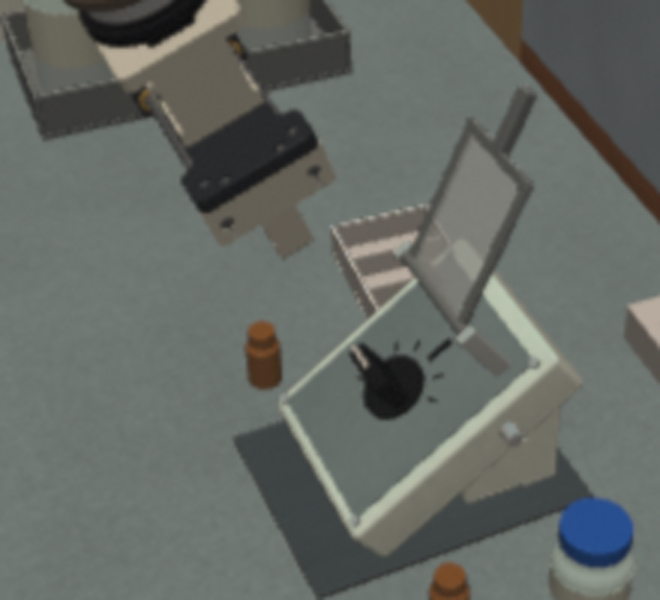

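View pics/wrist4.png

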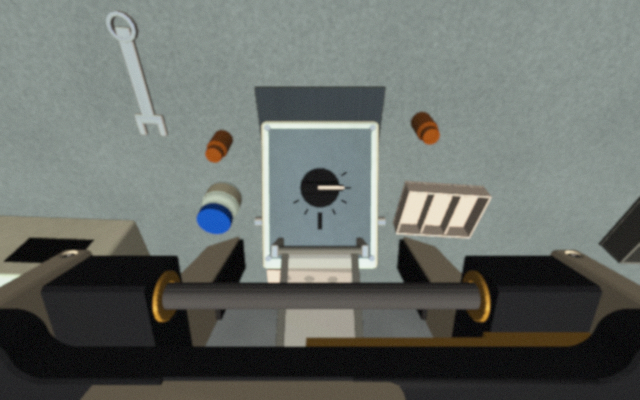

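View pics/t4c.png

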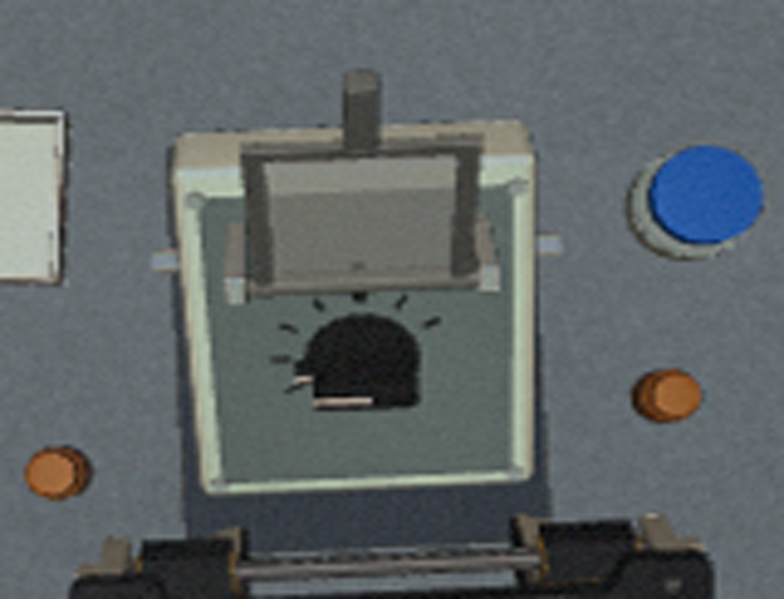

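The guard is at its open stop. In the wrist view the pointer faces right, from (320,187) to (348,187). That is 90° before the thick tick at (320,220), so it sits in the second click and I need +90°. Now I locate the knob.

```bash
python3 - <<'E'
from h import *
d=np.load('pics/wrist4.npz'); im=d['im']; z=d['z']
cv2.imwrite('pics/w4c.png',cv2.resize(im[110:250,250:390],None,fx=5,fy=5,interpolation=2))
# face plane fit (bluish-grey points within box)
P=np.array([pt('wrist4',u,v) for u in list(range(275,295,2))+list(range(356,370,2)) for v in range(140,235,3)]+[pt('wrist4',u,v) for u in range(276,368,3) for v in range(132,160,3)])
for i in range(8):
    c=P.mean(0); V=np.linalg.svd(P-c)[2]; n=V[2]*np.sign(V[2][2]); r=abs((P-c)@n); P=P[r<=max(.0015,np.percentile(r,92))]
print('face n',n,'tilt',np.degrees(np.arccos(n[2])),'yaw',np.arctan2(-n[1],-n[0]),c,len(P))
# knob points
K=np.array([np.r_[pt('wrist4',u,v),u,v] for u in range(290,352) for v in range(155,215) if 0.03<(pt('wrist4',u,v)-c)@n<.05])
h=(K[:,:3]-c)@n; print('bar pts',len(K),np.percentile(h,[5,50,95]))
T=K[h>.033]; m=T[:,:3].mean(0); V2=np.linalg.svd(T[:,:3]-m)[2][0]; pr=(T[:,:3]-m)@V2
print('bar dir',V2,'len',np.ptp(pr),'mid',m+V2*(pr.max()+pr.min())/2, 'px',T[:,3:].min(0),T[:,3:].max(0))
hn=[.645,.011,.167]; hn=np.array(hn); print('hinge height',(hn-c)@n)
E
```

```text
face n [-0.57567499 -0.03155625  0.81706946] tilt 35.207497225181335 yaw 0.05476128803846574 [0.59626678 0.00557939 0.07491182] 763
bar pts 488 [0.0359207  0.03850352 0.04008457]
bar dir [ 0.0507789  -0.99863432 -0.01228774] len 0.04347647292302233 mid [0.59293619 0.00770551 0.11958699] px [300. 181.] [338. 193.]
hinge height 0.04701689136315075
```

View pics/w4c.png

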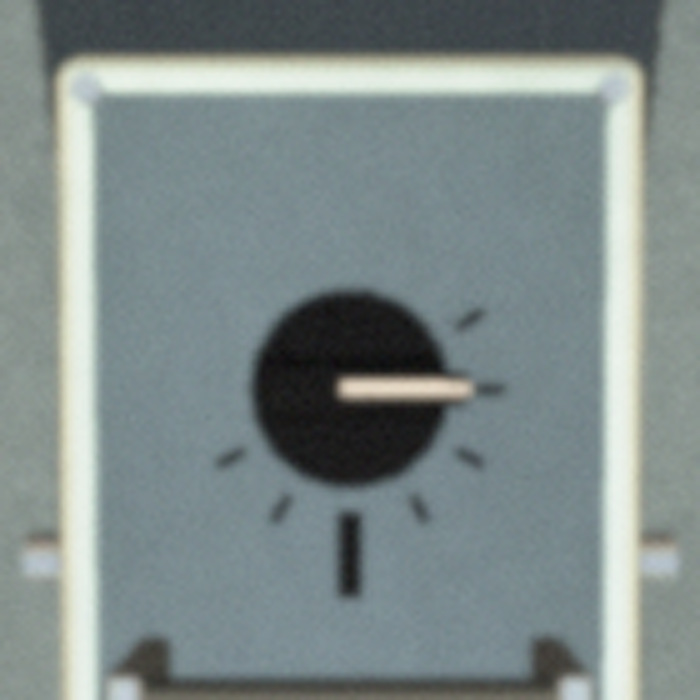

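Request:
jog_arm(
  rows=[
    [0,0,0,0,0,-0.14,0.2],
    [0,0,0,0,0,-0.14,0.4],
  ],
)

```text
clock: 6.5
position: [0.4725, 0.0031, 0.4439]
tcp_rot: [-3.091, 0.346, -2.941]
ft_force: [0.3, 0.1, 0.1]
gripper_width: 0.0806
```

```bash
python3 - <<'E'
from h import *
n=np.array([-0.5757,-0.0316,.8171]); s=np.cross([-.053,.9986,0],n); print('s',s)
k=np.array([.5929,.0077,.1196])-.0095*n
print('A y=-s'); rel(Rtool(-n,-s),k+.09*n)
print('B y=s'); rel(Rtool(-n,s),k+.09*n)
print('end y'); rel(Rtool(-n,[-.053,.9986,0]),k+.09*n)
E
```

```text
s [0.81595606 0.0433063  0.57656882]
A y=-s
row [60.2, 6.4, 114.8] [0.2172, -0.1908, -1.4235] tcp [0.455 0.    0.315] q [ 0.41  0.01 -0.48  2.08  0.02  0.7   1.69] t 6.5 w 0.0805555456005205 F [0.3 0.1 0.1]
B y=s
row [60.2, 6.4, 114.8] [-0.1981, -0.2255, 1.6979] tcp [0.455 0.    0.315] q [ 0.41  0.01 -0.48  2.08  0.02  0.7   1.69] t 6.5 w 0.0805555456005205 F [0.3 0.1 0.1]
end y
row [60.2, 6.4, 114.8] [0.0171, -0.2648, 0.1374] tcp [0.455 0.    0.315] q [ 0.41  0.01 -0.48  2.08  0.02  0.7   1.69] t 6.5 w 0.0805555456005205 F [0.3 0.1 0.1]
```

Request:
jog_arm(
  rows=[
    [60.2,6.4,114.8,-0.1981,-0.2255,1.6979,0.5],
    [60.2,6.4,114.8,-0.1981,-0.2255,1.6979,0.5],
    [60.2,6.4,114.8,-0.1981,-0.2255,1.6979,0.5],
    [60.2,6.4,114.8,-0.1981,-0.2255,1.6979,0.5],
    [60.2,6.4,114.8,-0.1981,-0.2255,1.6979,0.5],
    [60.2,6.4,114.8,-0.1981,-0.2255,1.6979,0.5],
    [60.2,6.4,114.8,-0.1981,-0.2255,1.6979,0.5],
    [60.2,6.4,114.8,-0.1981,-0.2255,1.6979,0.5],
    [60.2,6.4,114.8,-0.1981,-0.2255,1.6979,0.5],
    [60.2,6.4,114.8,-0.1981,-0.2255,1.6979,0.5],
    [60.2,6.4,114.8,-0.1981,-0.2255,1.6979,0.5],
    [60.2,6.4,114.8,-0.1981,-0.2255,1.6979,0.5],
    [60.2,6.4,114.8,-0.1981,-0.2255,1.6979,0.5],
    [60.2,6.4,114.8,-0.1981,-0.2255,1.6979,0.5],
    [60.2,6.4,114.8,-0.1981,-0.2255,1.6979,0.5],
    [60.2,6.4,114.8,-0.1981,-0.2255,1.6979,0.5],
    [60.2,6.4,114.8,-0.1981,-0.2255,1.6979,0.5],
  ],
)

```text
clock: 8.2
position: [0.4567, 0.0001, 0.3215]
tcp_rot: [2.535, -0.001, 1.624]
ft_force: [-0.2, 0.2, 0.1]
gripper_width: 0.046
```

```bash
cat > k.py <<'E'
from h import *
n=np.array([-0.5757,-0.0316,.8171]); s=np.cross([-.053,.9986,0],n)
k=np.array([.5929,.0077,.1196])-.0095*n
E
python3 - <<'E'
from k import *
rel(Rtool(-n,s),k+.09*n); rel(Rtool(-n,s),k)
grab('wrist','w5'); grab('side','s5')
E
```

```text
row [0.1, -5.0, 4.2] [-0.0074, -0.0001, -0.0006] tcp [0.455 0.    0.315] q [-0.99  0.2   1.02  2.39 -1.41  0.19  1.37] t 8.2 w 0.04602898849095566 F [-0.2  0.2  0.1]
row [0.1, -4.3, 94.2] [-0.0074, -0.0001, -0.0006] tcp [0.507 0.003 0.242] q [-0.99  0.2   1.02  2.39 -1.41  0.19  1.37] t 8.2 w 0.04602898849095566 F [-0.2  0.2  0.1]
```

View pics/w5.png

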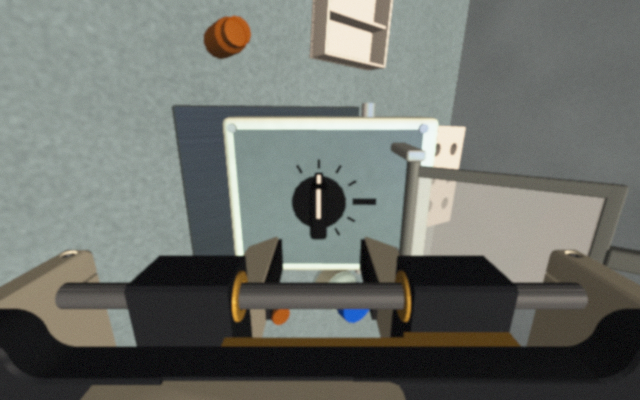

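View pics/s5.png

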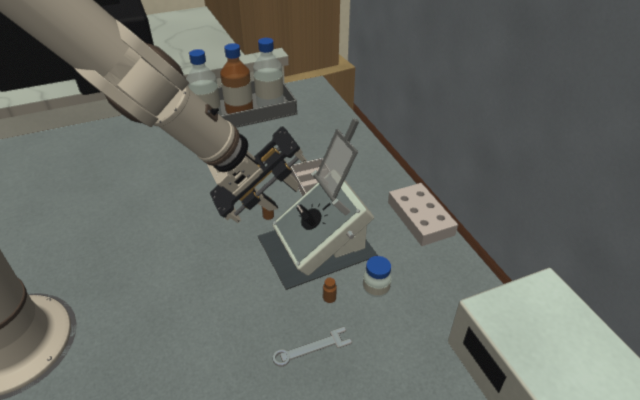

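```bash
cat > kin.py <<'E'
import numpy as np
from scipy.spatial.transform import Rotation as R
from scipy.optimize import least_squares
def fk(q,p,sg=(-1,-1,-1,-1)):
    Rz=lambda a:R.from_euler('z',a); Ry=lambda a:R.from_euler('y',a)
    hs,L1,L2,L3,a1,a2,a3,psi=p
    T=Rz(sg[0]*q[0]); x=np.array([0,0,hs])+T.apply([a1,0,0])
    T=T*Ry(q[1])*Rz(sg[1]*q[2]); x=x+T.apply([a2,0,L1])
    T=T*Ry(q[3]); x=x+T.apply([-a2,0,0]) ; T=T*Rz(sg[2]*q[4]); x=x+T.apply([a3,0,L2])
    T=T*Ry(q[5]); x=x+T.apply([0,0,L3]); T=T*Rz(sg[3]*q[6]+psi)
    return x,T
lo=np.array([-2.88,-.31,-1.54,.2,-1.41,.19,-2.57]); hi=np.array([2.88,2.03,1.56,2.42,4.55,2.02,2.57])
E
python3 - <<'E'
from kin import *
from bench import readout
import itertools
o=readout.get_obs()
D=[([-0.83980005,0.50184551,-0.42677764,1.55147108,0.22080806,1.13827174,-0.21029929],[0.29299218,0.579818,0.4036695],[-3.1396547,-5.5e-5,2.67384757]),
([.12,.37,-.211,2.253,.433,.191,1.145],[.4777,.0035,.2366],[3.141,.351,-3.092]),
([.39,.091,-.474,2.095,.089,.618,1.481],[.4863,.0029,.4076],[-3.141,.349,-3.093]),
([.04,.12,-.12,2.27,.05,.4,1.51],[.4433,.0028,.3305],[3.141,.35,-3.09]),
(o['qpos'],o['position'],o['tcp_rot'])]
best=None
for sg in itertools.product([1,-1],repeat=4):
  for psi0 in (0,1.57,3.14,-1.57):
    def f(p):
        r=[]
        for q,x,e in D:
            X,T=fk(q,p,sg); r+=list((X-x)*5)+list((T.inv()*R.from_euler('xyz',e)).as_rotvec())
        return r
    s=least_squares(f,[.33,.4,.4,.1,0,0,0,psi0])
    if best is None or s.cost<best[0]: best=(s.cost,sg,s.x,np.array(s.fun).reshape(-1,6).round(3))
print(best)
E
```

```text
(np.float64(0.03662281781709801), (-1, -1, -1, -1), array([ 0.42562269,  0.60036795,  0.49256665,  0.33669114,  0.00753077,
       -0.06347936, -0.02380503,  1.57207802]), array([[-0.068,  0.026, -0.012,  0.   , -0.   , -0.001],
       [ 0.046,  0.147,  0.051,  0.   ,  0.   , -0.001],
       [ 0.015,  0.099, -0.04 , -0.   ,  0.   , -0.001],
       [-0.022,  0.136, -0.019,  0.003,  0.003,  0.005],
       [-0.046,  0.09 ,  0.021, -0.   , -0.   , -0.001]]))
```

```bash
python3 - <<'E'
from kin import *
from bench import readout
o=readout.get_obs()
D=[([-0.83980005,0.50184551,-0.42677764,1.55147108,0.22080806,1.13827174,-0.21029929],[0.29299218,0.579818,0.4036695]),
([.12,.37,-.211,2.253,.433,.191,1.145],[.4777,.0035,.2366]),
([.39,.091,-.474,2.095,.089,.618,1.481],[.4863,.0029,.4076]),
([.04,.12,-.12,2.27,.05,.4,1.51],[.4433,.0028,.3305]),
(o['qpos'],o['position'])]
np.savez('D.npz',q=[d[0] for d in D],x=[d[1] for d in D])
def cols(q):
    r=lambda s:R.from_euler('ZYZYZYZ'[:len(s)],s)
    m=[-1,1,-1,1,-1,1,-1]; a=np.array(q)*m
    r1=r(a[:1]).as_matrix() if False else R.from_euler('z',a[0]).as_matrix()
    r3=R.from_euler('ZYZ',a[:3]).as_matrix(); r4=r3@R.from_euler('y',a[3]).as_matrix()
    r5=r4@R.from_euler('z',a[4]).as_matrix(); r6=r5@R.from_euler('y',a[5]).as_matrix()
    return np.c_[[0,0,1],r1[:,1],r3[:,2],r3[:,0],r3[:,1],r4[:,0],r4[:,2],r5[:,1],r6[:,0],r6[:,2],r6[:,1]]
A=np.vstack([cols(d[0]) for d in D]); b=np.hstack([d[1] for d in D])
w=1e-3
prior=np.array([.365,0,.39,0,0,0,.39,0,0,.2,0])
p=prior+np.linalg.solve(A.T@A+w*np.eye(11),A.T@(b-A@prior))
print(p.round(4)); print(((A@p-b)*1000).round(1).reshape(-1,3))
E
```

```text
[ 3.489e-01 -1.540e-02  5.052e-01  1.000e-03 -1.140e-02  1.800e-03
  4.716e-01 -4.000e-04  6.000e-04  1.854e-01 -4.000e-04]
[[ 0.1 -0.2 -0.1]
 [-0.7 -0.6  0.4]
 [-0.3 -0.9 -0.1]
 [ 1.4  1.5  0. ]
 [-0.2  0.1 -0.1]]
```

```bash
cat > ik.py <<'E'
from kin import *
P=np.array([.3489,-.0154,.5052,.001,-.0114,.0018,.4716,-.0004,.0006,.1854,-.0004])
def FK(q):
    a=np.array(q)*[-1,1,-1,1,-1,1,-1]
    r1=R.from_euler('z',a[0]).as_matrix()
    r3=R.from_euler('ZYZ',a[:3]).as_matrix(); r4=r3@R.from_euler('y',a[3]).as_matrix()
    r5=r4@R.from_euler('z',a[4]).as_matrix(); r6=r5@R.from_euler('y',a[5]).as_matrix()
    return np.c_[[0,0,1],r1[:,1],r3[:,2],r3[:,0],r3[:,1],r4[:,0],r4[:,2],r5[:,1],r6[:,0],r6[:,2],r6[:,1]]@P, r6@R.from_euler('z',a[6]+1.5711).as_matrix()
def IK(x,Q,q0,m=.03):
    def f(q):
        X,T=FK(q); return np.r_[(X-x)*10,(R.from_matrix(T.T@Q)).as_rotvec()*3,(q-q0)*1e-3]
    s=least_squares(f,np.clip(q0,lo+m+.01,hi-m-.01),bounds=(lo+m,hi-m)); X,T=FK(s.x)
    return s.x,np.linalg.norm(X-x)*1000,np.degrees(np.linalg.norm(R.from_matrix(T.T@Q).as_rotvec()))
E
python3 - <<'E'
from k import *
from ik import *
q=readout.get_obs()['qpos']
rng=np.random.default_rng(0)
for off,az in [(0.09,0),(0.09,1.57),(.05,0),(0,0),(0,.5),(0,1.05),(0,1.57)]:
    Q=Rtool(-n,s)@R.from_euler('z',az).as_matrix(); x=k+off*n-.159*Q[:,2]
    sols=[IK(x,Q,q)]+[IK(x,Q,rng.uniform(lo,hi)) for _ in range(12)]
    ok=[t for t in sols if t[1]<2 and t[2]<.5]; b=min(sols,key=lambda t:t[1]+3*t[2])
    print(off,az,len(ok),'local',sols[0][0].round(2),sols[0][1].round(1),sols[0][2].round(2),'best',b[1].round(1),b[2].round(2))
    for t in ok[:4]: print('    ',t[0].round(2))
E
```

```text
0.09 0 7 local [-1.03  0.23  1.08  2.38 -1.38  0.22  1.34] 4.3 1.23 best 0.0 0.0
     [ 1.19  0.67 -1.51  2.34  1.62  0.67 -1.38]
     [ 0.87  0.26 -1.    2.35  1.49  0.22 -1.41]
     [ 0.87  0.26 -1.    2.35  1.49  0.22 -1.41]
     [ 0.87  0.26 -1.    2.35  1.49  0.22 -1.41]
0.09 1.57 0 local [-1.03  0.23  1.08  2.38 -1.38  0.22 -0.23] 4.3 1.23 best 4.3 1.23
0.05 0 8 local [-0.75  0.3   0.79  2.32 -1.38  0.22  1.32] 12.4 3.76 best 0.0 0.0
     [ 0.6   0.34 -0.74  2.32  1.87  0.22 -1.79]
     [ 0.6   0.34 -0.74  2.32  1.87  0.22 -1.79]
     [-1.17  1.02  1.53  2.37  4.42  1.    1.5 ]
     [-0.7   0.32  0.73  2.36  4.3   0.22  1.91]
0 0 9 local [-0.55  0.4   0.58  2.24 -1.38  0.22  1.31] 20.0 6.51 best 0.0 0.0
     [ 1.05  1.19 -1.51  2.26  1.94  1.08 -1.36]
     [ 1.04  1.11 -1.46  2.26  1.92  0.99 -1.4 ]
     [-1.11  1.29  1.52  2.32  4.26  1.2   1.43]
     [-1.11  1.31  1.53  2.32  4.26  1.21  1.42]
0 0.5 8 local [-0.55  0.4   0.58  2.24 -1.38  0.22  0.81] 20.0 6.51 best 0.0 0.0
     [-0.41  0.41  0.41  2.31  3.84  0.22  1.87]
     [ 1.02  0.99 -1.38  2.27  1.91  0.88 -1.95]
     [ 0.49  0.46 -0.62  2.28  2.15  0.28 -2.54]
     [-0.41  0.41  0.41  2.31  3.84  0.22  1.87]
0 1.05 7 local [-0.55  0.4   0.58  2.24 -1.38  0.22  0.26] 20.0 6.51 best 0.0 0.0
     [ 1.01  0.98 -1.38  2.27  1.91  0.87 -2.51]
     [-1.11  1.31  1.53  2.32  4.26  1.22  0.37]
     [-0.75  0.53  0.82  2.32  4.18  0.39  0.9 ]
     [ 1.05  1.19 -1.51  2.26  1.94  1.08 -2.41]
0 1.57 5 local [-0.55  0.4   0.58  2.24 -1.38  0.22 -0.26] 20.0 6.51 best 0.0 0.0
     [-0.41  0.41  0.41  2.31  3.84  0.22  0.8 ]
     [-1.11  1.31  1.53  2.32  4.26  1.21 -0.15]
     [ 0.34  0.42 -0.45  2.28  2.32  0.22  2.46]
     [ 0.34  0.42 -0.45  2.28  2.32  0.22  2.46]
```

```bash
cat > sim.py <<'E'
from k import *
from ik import *
def IKs(x,Q,q0,m=.002):
    def f(q):
        X,T=FK(q); return np.r_[(X-x)*10,(R.from_matrix(T.T@Q)).as_rotvec()*3,(q-q0)*2e-2]
    s=least_squares(f,np.clip(q0,lo+m+.0001,hi-m-.0001),bounds=(lo+m,hi-m),max_nfev=30); X,T=FK(s.x)
    return s.x,np.linalg.norm(X-x)*1000,np.degrees(np.linalg.norm(R.from_matrix(T.T@Q).as_rotvec()))
def path(q,x1,Q1,rv=None,verbose=True):
    """like jog: straight moves 50mm / 0.15rad per row"""
    x0,Q0=FK(q); a=R.from_matrix(Q0.T@Q1).as_rotvec() if rv is None else rv
    N=int(max(np.ceil(np.linalg.norm(a)/.15),np.ceil(np.linalg.norm(x1-x0)/.05)))
    for i in range(1,N+1):
        q,e1,e2=IKs(x0+(x1-x0)*min(1,i/N),Q0@R.from_rotvec(a*i/N).as_matrix(),q)
    print(q.round(2),'err',round(e1,1),round(e2,2)); return q
E
python3 - <<'E'
from sim import *
A=Rtool(-n,-s);B=Rtool(-n,s)
tcp=lambda Q,off:k+off*n-.159*Q[:,2]
q4=np.array([.41,.01,-.48,2.08,.02,.70,1.69])
print('check B'); path(q4,tcp(B,.09),B)
print('A from q4'); q=path(q4,tcp(A,.09),A); q=path(q,tcp(A,.05),A); q=path(q,tcp(A,.0),A)
E_=A@R.from_euler('z',1.5708).as_matrix(); q=path(q,tcp(E_,0),E_)
print('from now: back to q4 then A')
qn=readout.get_obs()['qpos']; x4,Q4=FK(q4)
q=path(qn,x4,Q4); q=path(q,tcp(A,.09),A); q=path(q,tcp(A,.0),A); q=path(q,tcp(E_,0),E_)
E
```

```text
check B
[-0.97  0.21  1.    2.39 -1.41  0.19  1.37] err 3.0 0.86
A from q4
[ 0.8   0.24 -0.93  2.35  1.47  0.19  1.74] err 0.0 0.01
[ 0.8   0.42 -0.97  2.32  1.79  0.33  1.49] err 0.0 0.01
[ 0.76  0.6  -0.96  2.27  1.96  0.45  1.39] err 0.0 0.0
[ 0.96  0.85 -1.27  2.27  1.9   0.73  0.03] err 0.0 0.0
from now: back to q4 then A
[-1.37 -0.13  1.24  2.12  0.23  0.72  1.52] err 0.0 0.0
[-1.72 -0.31  1.56  2.42  1.32  0.32  1.93] err 28.7 0.12
[-1.73 -0.31  1.56  2.42  1.33  0.33  1.91] err 118.6 0.33
[-1.73 -0.31  1.56  2.42  1.33  0.33  0.34] err 118.6 0.33
```

```bash
python3 - <<'E' 2>&1
from sim import *
import io,contextlib
A=Rtool(-n,-s); E_=A@R.from_euler('z',1.5708).as_matrix()
tcp=lambda Q,off:k+off*n-.159*Q[:,2]
qn=readout.get_obs()['qpos']
res=[]
for vx,vy,vz in [(.45,0,.5),(.6,0,.6),(.45,.3,.45),(.45,-.3,.45),(.3,.5,.45),(.3,-.5,.45),(.55,.2,.6)]:
  for til in (0,.35,-.3):
   for yaw in (-1.0,-.5,0,.5,1.0):
    # orientation: y tool in world = rotated [0,1,0] by yaw 
    Q=Rtool([np.sin(til),0,-np.cos(til)],[-np.sin(yaw),np.cos(yaw),0])
    with contextlib.redirect_stdout(io.StringIO()):
        q=path(qn,np.array([vx,vy,vz]),Q); X,T=FK(q); ea=np.linalg.norm(X-[vx,vy,vz])
        q1=q; q=path(q,tcp(A,.09),A); q2=q; q=path(q,tcp(A,0),A); q3=q; q=path(q,tcp(E_,0),E_)
    X,T=FK(q); e=np.linalg.norm(X-tcp(E_,0)); e3=np.linalg.norm(FK(q3)[0]-tcp(A,0))
    if e<.002 and e3<.002: print((vx,vy,vz),til,yaw,round(ea,3),q1.round(2),q2.round(2),q3.round(2),q.round(2))
E
```

```text
(0.45, 0, 0.5) 0 -1.0 0.004 [-1.57  0.02  1.56  1.94 -0.02  1.21  0.57] [ 0.8   0.24 -0.93  2.35  1.47  0.19  1.74] [ 0.76  0.6  -0.96  2.27  1.96  0.45  1.39] [ 0.96  0.85 -1.27  2.27  1.9   0.73  0.04]
(0.45, 0, 0.5) -0.3 -1.0 0.0 [-1.18  0.4   1.44  1.84 -0.31  1.55  0.95] [ 0.8   0.24 -0.93  2.35  1.47  0.19  1.74] [ 0.76  0.6  -0.96  2.27  1.96  0.45  1.39] [ 0.96  0.85 -1.27  2.27  1.9   0.73  0.04]
(0.45, 0, 0.5) -0.3 -0.5 0.0 [-1.17  0.35  1.38  1.84 -0.27  1.54  1.4 ] [ 0.8   0.24 -0.93  2.35  1.47  0.19  1.74] [ 0.76  0.6  -0.96  2.27  1.96  0.45  1.39] [ 0.96  0.85 -1.27  2.27  1.9   0.73  0.04]
(0.45, 0, 0.5) -0.3 0 0.0 [-1.1   0.27  1.24  1.84 -0.2   1.52  1.78] [ 0.8   0.24 -0.93  2.35  1.47  0.19  1.74] [ 0.76  0.6  -0.96  2.27  1.96  0.45  1.39] [ 0.96  0.85 -1.27  2.27  1.9   0.73  0.04]
(0.45, 0, 0.5) -0.3 0.5 0.0 [-1.    0.21  1.1   1.84 -0.15  1.51  2.2 ] [ 0.8   0.24 -0.93  2.35  1.46  0.19  1.74] [ 0.76  0.6  -0.96  2.27  1.96  0.45  1.39] [ 0.96  0.85 -1.27  2.27  1.9   0.73  0.04]
(0.45, 0, 0.5) -0.3 1.0 0.0 [-0.53  0.13  0.53  1.83 -0.07  1.5   2.57] [ 0.8   
[... 17880 characters left out ...]
.76  0.6  -0.96  2.27  1.96  0.45  1.39] [ 0.96  0.85 -1.27  2.27  1.9   0.73  0.04]
(0.55, 0.2, 0.6) -0.3 0 0.0 [-1.06  0.51  1.09  1.36 -0.45  1.84  1.56] [ 0.8   0.24 -0.93  2.35  1.47  0.19  1.74] [ 0.76  0.6  -0.96  2.27  1.96  0.45  1.39] [ 0.96  0.85 -1.27  2.27  1.9   0.73  0.04]
(0.55, 0.2, 0.6) -0.3 0.5 0.0 [-1.01  0.46  0.97  1.36 -0.4   1.81  1.99] [ 0.8   0.24 -0.93  2.35  1.46  0.19  1.74] [ 0.76  0.6  -0.96  2.27  1.96  0.45  1.39] [ 0.96  0.85 -1.27  2.27  1.9   0.73  0.04]
(0.55, 0.2, 0.6) -0.3 1.0 0.0 [-0.94  0.43  0.85  1.36 -0.35  1.8   2.44] [ 0.8   0.24 -0.93  2.35  1.46  0.19  1.74] [ 0.76  0.6  -0.96  2.27  1.96  0.45  1.39] [ 0.96  0.85 -1.27  2.27  1.9   0.73  0.04]
```

```bash
python3 - <<'E'
from sim import *
A=Rtool(-n,-s); E_=A@R.from_euler('z',1.5708).as_matrix()
tcp=lambda Q,off:k+off*n-.159*Q[:,2]
qn=readout.get_obs()['qpos']; v=np.array([.55,0,.6]); Q=Rtool([0,0,-1],[-np.sin(1),np.cos(1),0])
q=path(qn,v,Q); q=path(q,tcp(A,.12),A); q=path(q,tcp(A,.06),A); q=path(q,tcp(A,0),A); path(q,tcp(E_,0),E_)
rel(Q,v,0)
E
```

```text
[-0.32  0.16  0.32  1.55 -0.05  1.44  2.57] err 0.1 0.02
[ 1.08  0.18 -1.2   2.36  1.09  0.19  2.12] err 0.1 0.02
[ 0.9   0.43 -1.09  2.33  1.72  0.36  1.57] err 0.0 0.0
[ 0.82  0.64 -1.04  2.27  1.94  0.51  1.45] err 0.0 0.0
[ 0.99  0.91 -1.32  2.27  1.9   0.79  0.07] err 0.0 0.0
row [-4.0, 235.4, -175.5] [0.246, 0.7579, -2.4211] tcp [0.55 0.   0.6 ] q [-0.99  0.2   1.02  2.39 -1.41  0.19  1.37] t 8.3 w 0.0459848081576464 F [-0.   0.1 -0. ]
```

Request:
jog_arm(
  rows=[
    [-4,235,-175,0.246,0.758,-2.421,0.5],
    [-4,235,-175,0.246,0.758,-2.421,0.5],
    [-4,235,-175,0.246,0.758,-2.421,0.5],
    [-4,235,-175,0.246,0.758,-2.421,0.5],
    [-4,235,-175,0.246,0.758,-2.421,0.5],
    [-4,235,-175,0.246,0.758,-2.421,0.5],
    [-4,235,-175,0.246,0.758,-2.421,0.5],
    [-4,235,-175,0.246,0.758,-2.421,0.5],
    [-4,235,-175,0.246,0.758,-2.421,0.5],
    [-4,235,-175,0.246,0.758,-2.421,0.5],
    [-4,235,-175,0.246,0.758,-2.421,0.5],
    [-4,235,-175,0.246,0.758,-2.421,0.5],
    [-4,235,-175,0.246,0.758,-2.421,0.5],
    [-4,235,-175,0.246,0.758,-2.421,0.5],
    [-4,235,-175,0.246,0.758,-2.421,0.5],
    [-4,235,-175,0.246,0.758,-2.421,0.5],
    [-4,235,-175,0.246,0.758,-2.421,0.5],
    [-4,235,-175,0.246,0.758,-2.421,0.5],
    [-4,235,-175,0.246,0.758,-2.421,0.5],
    [-4,235,-175,0.246,0.758,-2.421,0.5],
  ],
)

```text
clock: 10.3
position: [0.5121, -0.0001, 0.6051]
tcp_rot: [-3.116, 0.016, -2.139]
ft_force: [-0.6, -0.7, -0.3]
gripper_width: 0.0459
```

```bash
python3 - <<'E'
from sim import *
A=Rtool(-n,-s); E_=A@R.from_euler('z',1.5708).as_matrix()
tcp=lambda Q,off:k+off*n-.159*Q[:,2]
qn=readout.get_obs()['qpos']; 
q=path(qn,tcp(A,.12),A); q=path(q,tcp(A,.06),A); q=path(q,tcp(A,0),A); path(q,tcp(E_,0),E_)
rel(A,tcp(A,.12),0)
E
```

```text
[-1.7  -0.28  1.56  2.42  1.28  0.3   1.97] err 0.4 0.06
[-1.72 -0.31  1.56  2.42  1.33  0.33  1.92] err 58.7 0.2
[-1.73 -0.31  1.56  2.42  1.33  0.33  1.91] err 118.6 0.33
[-1.73 -0.31  1.56  2.42  1.33  0.33  0.34] err 118.6 0.33
row [44.9, 69.1, 262.9] [0.5641, -0.1843, -0.6037] tcp [ 0.438 -0.001  0.34 ] q [-1.87 -0.31  1.56  1.65  0.32  1.47  2.24] t 10.3 w 0.04590985073445012 F [-0.6 -0.7 -0.3]
```

```bash
cat > sim2.py <<'E'
from k import *
from ik import *
dq=np.array([2.57,2.57,3.14,3.14,3.14,3.14,3.14])*.07
def step(x,Q,q0,m=.002):
    l=np.maximum(lo+m,q0-dq); h=np.minimum(hi-m,q0+dq); l=np.minimum(l,h-1e-4)
    def f(q):
        X,T=FK(q); return np.r_[(X-x)*10,(R.from_matrix(T.T@Q)).as_rotvec()*3,(q-q0)*2e-2]
    return least_squares(f,np.clip(q0,l+1e-5,h-1e-5),bounds=(l,h),max_nfev=15).x
def move(q,x1,Q1,N=20):
    x,Q=FK(q)
    for i in range(N):
        d=x1-x; L=np.linalg.norm(d); x=x+d*min(1,.05/max(L,1e-9))
        a=R.from_matrix(Q.T@Q1).as_rotvec(); L2=np.linalg.norm(a); Q=Q@R.from_rotvec(a*min(1,.15/max(L2,1e-9))).as_matrix()
        q=step(x,Q,q)
        if L<1e-4 and L2<1e-3 and np.linalg.norm(FK(q)[0]-x1)<1e-3: break
    X,T=FK(q); return q,np.linalg.norm(X-x1)*1000,np.degrees(np.linalg.norm(R.from_matrix(T.T@Q1).as_rotvec())),i+1
tcp=lambda Q,off:k+off*n-.159*Q[:,2]
A=Rtool(-n,-s);B=Rtool(-n,s); E_=A@R.from_euler('z',1.5708).as_matrix()
def down(til,yaw,hd=0): return R.from_euler('z',hd).as_matrix()@Rtool([np.sin(til),0,-np.cos(til)],[-np.sin(yaw),np.cos(yaw),0])
E
cat > t.py <<'E'
from sim2 import *
# check on last move
q0=np.array([-.99,.2,1.02,2.39,-1.41,.19,1.37]); print('chk',move(q0,np.array([.55,0,.6]),down(0,1)))
q0=np.array([.41,.01,-.48,2.08,.02,.70,1.69]); print('chk2',move(q0,tcp(B,.09),B,17))
qn=readout.get_obs()['qpos']
for v in [(.6,0,.6),(.7,0,.6),(.75,0,.5),(.6,-.2,.6),(.5,-.35,.5)]:
  for til in (0,-.3):
    for yaw in (-.8,0,.8):
      v=np.array(v,float); Q=down(til,yaw,np.arctan2(v[1],v[0])); q,e,a,N=move(qn,v,Q); q2,e2,a2,_=move(q,tcp(A,.12),A,30); q3,e3,_,_=move(q2,tcp(A,0),A); q4,e4,_,_=move(q3,tcp(E_,0),E_)
      print(v,til,yaw,'via',q.round(2)[[0,2,4,6]],round(e),round(a,1),N,'A',q2.round(2)[[0,2,4]],round(e2),'|',round(e3),round(e4))
E
timeout 500 python3 t.py
```

```text
chk (array([-1.86449332, -0.308     ,  1.558     ,  1.65207637,  0.32931767,
        1.4379415 ,  2.23841704]), np.float64(31.29032993557803), np.float64(3.5916674911407727), 20)
chk2 (array([-0.97068628,  0.20886147,  1.0036431 ,  2.38688865, -1.408     ,
        0.192     ,  1.36767659]), np.float64(3.0262029903767336), np.float64(0.8588867191204865), 17)
[0.6 0.  0.6] 0 -0.8 via [-1.87  1.56  0.35  0.44] 68 7.7 20 A [-1.7   1.56  1.28] 0 | 119 119
[0.6 0.  0.6] 0 0 via [-1.87  1.56  0.35  1.24] 68 7.7 20 A [-1.7   1.56  1.28] 0 | 119 119
[0.6 0.  0.6] 0 0.8 via [-1.87  1.56  0.35  2.04] 68 7.7 20 A [-1.7   1.56  1.28] 0 | 119 119
[0.6 0.  0.6] -0.3 -0.8 via [-1.87  1.56  0.28  0.47] 107 12.6 20 A [-1.7   1.56  1.28] 0 | 119 119
[0.6 0.  0.6] -0.3 0 via [-1.87  1.56  0.28  1.24] 107 12.6 20 A [-1.7   1.56  1.28] 0 | 119 119
[0.6 0.  0.6] -0.3 0.8 via [-1.87  1.56  0.28  2.02] 107 12.6 20 A [-1.7   1.56  1.28] 0 | 119 119
[0.7 0.  0.6] 0 -0.8 via [-1.87  1.56  0.4   0.43] 143 15.4 20 A [-1.7   1.56  1.28] 0 | 119 119
[0.7 0.  0.6] 0 0 via [-1.87  1.56  0.4   1.23] 143 15.4 20 A [-1.
[... 1527 characters left out ...]
  0.6] -0.3 0.8 via [-1.55  1.56  0.3   2.02] 130 15.3 20 A [-1.7   1.56  1.28] 0 | 119 119
[ 0.5  -0.35  0.5 ] 0 -0.8 via [-1.21  1.56  0.38  0.41] 96 9.9 20 A [-1.7   1.56  1.28] 0 | 119 119
[ 0.5  -0.35  0.5 ] 0 0 via [-1.21  1.56  0.38  1.21] 96 9.9 20 A [ 1.08 -1.2   1.09] 0 | 0 0
[ 0.5  -0.35  0.5 ] 0 0.8 via [-1.21  1.56  0.38  2.01] 96 9.9 20 A [-1.7   1.56  1.28] 0 | 119 119
[ 0.5  -0.35  0.5 ] -0.3 -0.8 via [-1.22  1.56  0.3   0.45] 132 15.0 20 A [-1.7   1.56  1.28] 0 | 119 119
[ 0.5  -0.35  0.5 ] -0.3 0 via [-1.22  1.56  0.3   1.23] 132 15.0 20 A [-1.7   1.56  1.28] 0 | 119 119
[ 0.5  -0.35  0.5 ] -0.3 0.8 via [-1.22  1.56  0.3   2.01] 132 15.0 20 A [-1.7   1.56  1.28] 0 | 119 119
```

```bash
nproc; cat > t.py <<'E'
from sim2 import *
import multiprocessing as mp
qn=readout.get_obs()['qpos']
def run(i):
    r=np.random.default_rng(i); v=np.array([r.uniform(.25,.65),r.uniform(-.5,.5),r.uniform(.42,.65)])
    til,yaw=round(r.uniform(-.6,.6),2),round(r.uniform(-1.2,1.2),2); v=v.round(2)
    Q=down(til,yaw,np.arctan2(v[1],v[0])); q,e,a,N=move(qn,v,Q)
    q2,e2,_,_=move(q,tcp(A,.12),A,30)
    return (v.tolist(),til,yaw,q.round(2).tolist(),round(e),round(a,1),N,q2.round(2).tolist(),round(e2))
with mp.Pool() as p:
    res=p.map(run,range(150))
ok=[r for r in res if r[8]<3 and r[7][2]<-.5]
ok.sort(key=lambda r:r[3][2])
print(len(ok))
for r in ok[:12]: print(r)
E
timeout 550 python3 t.py
```

```text
4
32
([0.3, -0.24, 0.51], 0.56, -0.81, [0.77, -0.31, -0.15, 2.23, -0.03, 0.66, 0.8], 3, np.float64(0.2), 20, [1.29, 0.45, -1.53, 2.36, 1.42, 0.47, 1.87], 0)
([0.27, -0.03, 0.53], -0.03, 0.91, [0.21, -0.31, -0.15, 2.13, -0.05, 1.38, 2.45], 19, np.float64(2.2), 20, [1.06, 0.18, -1.17, 2.36, 1.09, 0.19, 2.11], 1)
([0.39, -0.04, 0.64], 0.54, -0.97, [0.2, -0.31, -0.13, 1.94, -0.03, 1.0, 0.64], 16, np.float64(1.6), 20, [1.13, 0.21, -1.26, 2.36, 1.15, 0.22, 2.06], 0)
([0.27, 0.01, 0.54], -0.28, -0.89, [-0.16, -0.28, 0.03, 2.09, -0.02, 1.6, 0.61], 0, np.float64(0.0), 14, [1.08, 0.18, -1.2, 2.36, 1.09, 0.19, 2.11], 0)
([0.35, 0.03, 0.6], 0.16, -0.71, [-0.32, -0.31, 0.11, 1.97, 0.06, 1.32, 0.73], 0, np.float64(0.0), 12, [1.08, 0.18, -1.2, 2.36, 1.09, 0.19, 2.11], 0)
([0.27, -0.29, 0.49], 0.49, -0.44, [0.32, -0.29, 0.33, 2.23, 0.26, 0.71, 0.86], 0, np.float64(0.0), 16, [1.1, 0.19, -1.21, 2.36, 1.11, 0.2, 2.1], 0)
([0.28, -0.24, 0.47], 0.29, -0.1, [0.02, -0.3, 0.49, 2.24, 0.25, 0.9, 1.15], 0, np.float64(0.0), 14, [1.08, 0.18, -1.2, 2.36, 1.09, 0.19, 2.11], 0)
([0.32, -0.1, 0.63], -0.12, 0.44, [-0.46, -0.31, 0.52, 1.87, 0.12, 1.66, 1.73], 0, np.float64(0.0), 8, [1.08, 0.18, -1.2, 2.36, 1.09, 0.19, 2.11], 0)
([0.34, 0.02, 0.44], 0.09, -0.99, [-0.78, -0.26, 0.54, 2.26, 0.17, 1.02, 0.31], 0, np.float64(0.0), 14, [1.08, 0.18, -1.2, 2.36, 1.09, 0.19, 2.11], 0)
([0.3, -0.0, 0.56], -0.57, -0.84, [-0.69, -0.15, 0.56, 1.98, -0.01, 1.85, 0.66], 0, np.float64(0.0), 14, [1.08, 0.18, -1.2, 2.36, 1.09, 0.19, 2.11], 0)
([0.31, 0.07, 0.51], -0.21, 0.45, [-1.19, -0.31, 0.72, 2.1, 0.14, 1.48, 1.7], 0, np.float64(0.0), 6, [1.08, 0.18, -1.2, 2.36, 1.09, 0.19, 2.11], 0)
([0.34, -0.07, 0.44], 0.11, 0.68, [-0.75, -0.31, 0.73, 2.26, 0.27, 1.02, 1.88], 0, np.float64(0.0), 7, [1.08, 0.18, -1.2, 2.36, 1.09, 0.19, 2.11], 0)
```

```bash
python3 - <<'E'
from sim2 import *
v=np.array([.35,.03,.6]); Q=down(.16,-.71,np.arctan2(.03,.35)); rel(Q,v,0)
E
```

```text
row [62.0, 152.9, 0.2] [0.0123, -0.1446, 1.6178] tcp [0.35 0.03 0.6 ] q [-1.87 -0.31  1.56  1.65  0.32  1.47  2.24] t 10.3 w 0.04590985073445012 F [-0.6 -0.7 -0.3]
```

Request:
jog_arm(
  rows=[
    [62,153,0,0.012,-0.145,1.618,0.5],
    [62,153,0,0.012,-0.145,1.618,0.5],
    [62,153,0,0.012,-0.145,1.618,0.5],
    [62,153,0,0.012,-0.145,1.618,0.5],
    [62,153,0,0.012,-0.145,1.618,0.5],
    [62,153,0,0.012,-0.145,1.618,0.5],
    [62,153,0,0.012,-0.145,1.618,0.5],
    [62,153,0,0.012,-0.145,1.618,0.5],
    [62,153,0,0.012,-0.145,1.618,0.5],
    [62,153,0,0.012,-0.145,1.618,0.5],
    [62,153,0,0.012,-0.145,1.618,0.5],
    [62,153,0,0.012,-0.145,1.618,0.5],
    [62,153,0,0.012,-0.145,1.618,0.5],
    [62,153,0,0.012,-0.145,1.618,0.5],
  ],
)

```text
clock: 11.7
position: [0.3502, 0.0305, 0.6]
tcp_rot: [3.036, 0.123, 2.517]
ft_force: [-0.7, 0.4, -0.9]
gripper_width: 0.0458
```

```bash
python3 - <<'E'
from sim2 import *
qn=readout.get_obs()['qpos']; print(qn.round(2))
for v,Q in [(tcp(A,.12),A),(np.array([.45,0,.42]),down(.35,-.7)),(np.array([.42,0,.4]),down(.4,-1.2))]:
    q=qn
    q,e,a,N=move(q,v,Q); print('via',q.round(2),e.round(1),a.round(1),N)
    for off in (.12,.05,0): q,e,a,N=move(q,tcp(A,off),A); print(q.round(2),e.round(1),a.round(1),N)
    q,e,a,N=move(q,tcp(E_,off),E_); print(q.round(2),e.round(1),a.round(1),N)
rel(A,tcp(A,.12),0)
E
```

```text
[-0.29 -0.3   0.09  1.97  0.05  1.31  0.74]
via [ 1.08  0.18 -1.2   2.36  1.09  0.19  2.11] 0.0 0.0 20
[ 1.08  0.18 -1.2   2.36  1.09  0.19  2.11] 0.0 0.0 1
[ 0.9   0.48 -1.1   2.32  1.75  0.4   1.56] 0.5 0.2 3
[ 0.82  0.65 -1.05  2.27  1.93  0.51  1.45] 0.0 0.0 3
[ 0.99  0.92 -1.32  2.27  1.9   0.8   0.08] 0.0 0.0 12
via [-0.44 -0.03  0.36  2.18  0.06  0.64  0.79] 0.0 0.0 6
[ 1.06  0.18 -1.18  2.36  1.09  0.19  2.11] 0.7 0.1 18
[ 0.88  0.47 -1.08  2.31  1.75  0.39  1.55] 0.7 0.2 3
[ 0.81  0.64 -1.03  2.27  1.94  0.5   1.45] 0.0 0.0 3
[ 0.99  0.91 -1.32  2.27  1.9   0.79  0.07] 0.0 0.0 12
via [-0.18 -0.07  0.09  2.27  0.07  0.54  0.26] 0.0 0.0 6
[ 1.08  0.18 -1.2   2.36  1.09  0.19  2.11] 0.0 0.0 20
[ 0.9   0.48 -1.1   2.32  1.75  0.4   1.56] 0.5 0.2 3
[ 0.82  0.65 -1.05  2.27  1.93  0.51  1.45] 0.0 0.0 3
[ 0.99  0.92 -1.32  2.27  1.9   0.8   0.08] 0.0 0.0 12
row [-56.8, -2.9, 270.4] [0.25, -0.5032, -2.1975] tcp [ 0.438 -0.001  0.34 ] q [-0.29 -0.3   0.09  1.97  0.05  1.31  0.74] t 11.7 w 0.04584023625795886 F [-0.7  0.4 -0.9]
```

Request:
jog_arm(
  rows=[
    [-56.8,-2.9,270.4,0.25,-0.5032,-2.1975,0.5],
    [-56.8,-2.9,270.4,0.25,-0.5032,-2.1975,0.5],
    [-56.8,-2.9,270.4,0.25,-0.5032,-2.1975,0.5],
    [-56.8,-2.9,270.4,0.25,-0.5032,-2.1975,0.5],
    [-56.8,-2.9,270.4,0.25,-0.5032,-2.1975,0.5],
    [-56.8,-2.9,270.4,0.25,-0.5032,-2.1975,0.5],
    [-56.8,-2.9,270.4,0.25,-0.5032,-2.1975,0.5],
    [-56.8,-2.9,270.4,0.25,-0.5032,-2.1975,0.5],
    [-56.8,-2.9,270.4,0.25,-0.5032,-2.1975,0.5],
    [-56.8,-2.9,270.4,0.25,-0.5032,-2.1975,0.5],
    [-56.8,-2.9,270.4,0.25,-0.5032,-2.1975,0.5],
    [-56.8,-2.9,270.4,0.25,-0.5032,-2.1975,0.5],
    [-56.8,-2.9,270.4,0.25,-0.5032,-2.1975,0.5],
    [-56.8,-2.9,270.4,0.25,-0.5032,-2.1975,0.5],
    [-56.8,-2.9,270.4,0.25,-0.5032,-2.1975,0.5],
    [-56.8,-2.9,270.4,0.25,-0.5032,-2.1975,0.5],
    [-56.8,-2.9,270.4,0.25,-0.5032,-2.1975,0.5],
    [-56.8,-2.9,270.4,0.25,-0.5032,-2.1975,0.5],
    [-56.8,-2.9,270.4,0.25,-0.5032,-2.1975,0.5],
    [-56.8,-2.9,270.4,0.25,-0.5032,-2.1975,0.5],
  ],
)

```text
clock: 13.7
position: [0.4377, -0.0007, 0.3401]
tcp_rot: [-2.527, 0.001, -1.508]
ft_force: [-0.2, 0.4, 0.3]
gripper_width: 0.0461
```

```bash
python3 - <<'E'
from sim2 import *
rel(A,tcp(A,.12),0); rel(A,tcp(A,0),0)
grab('wrist','w6'); grab('side','s6')
E
```

```text
row [0.1, 0.1, 0.3] [-0.0005, 0.0054, 0.0073] tcp [ 0.438 -0.001  0.34 ] q [ 1.12  0.19 -1.23  2.36  1.09  0.2   2.13] t 13.7 w 0.04606448570134647 F [-0.2  0.4  0.3]
row [0.8, 0.2, 120.3] [-0.0005, 0.0054, 0.0073] tcp [0.507 0.003 0.242] q [ 1.12  0.19 -1.23  2.36  1.09  0.2   2.13] t 13.7 w 0.04606448570134647 F [-0.2  0.4  0.3]
```

View pics/w6.png

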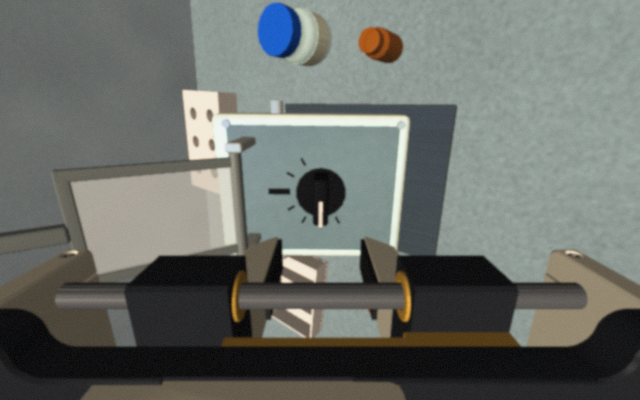

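View pics/s6.png

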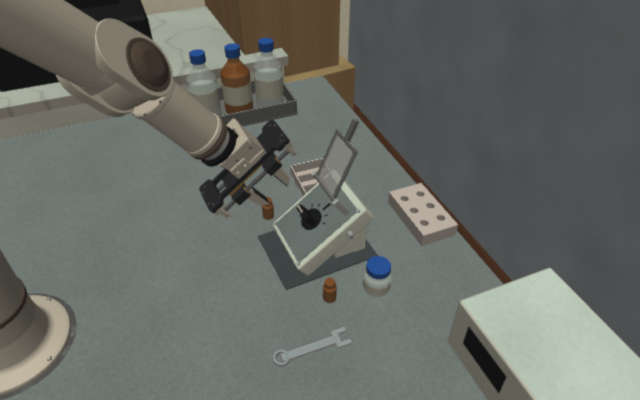

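Request:
jog_arm(
  rows=[
    [0,0,30,0,0,0.007,0.5],
    [0.5,0,60,0,0,0.007,0.5],
    [0.5,0,80,0,0,0.007,0.5],
    [0.8,0,95,0,0,0.007,0.5],
    [0.8,0,105,0,0,0.007,0.5],
    [0.8,0,115,0,0,0.007,0.5],
    [0.8,0,115,0,0,0.007,0.5],
  ],
)

```text
clock: 14.5
position: [0.5039, 0.0035, 0.2441]
tcp_rot: [-2.532, 0.005, -1.515]
ft_force: [-0.0, -0.2, -0.4]
gripper_width: 0.0462
```

```bash
python3 - <<'E'
from sim2 import *
rel(A,tcp(A,0),0)
grab('wrist','w7'); grab('side','s7');grab('top','t7')
a=cv2.imread('pics/s7.png')[90:290,180:400]; a=cv2.resize(a,None,fx=3,fy=3,interpolation=2);cv2.imwrite('pics/s7c.png',a)
b=cv2.imread('pics/t7.png')[130:270,250:410]; b=cv2.resize(b,None,fx=4,fy=4,interpolation=2);cv2.imwrite('pics/t7c.png',b)
E
```

```text
row [0.7, -1.0, 3.6] [0.0048, 0.0049, -0.0009] tcp [0.507 0.003 0.242] q [ 0.69  0.53 -0.87  2.28  1.98  0.38  1.33] t 14.5 w 0.0462376148991508 F [-0.  -0.2 -0.4]
```

View pics/w7.png

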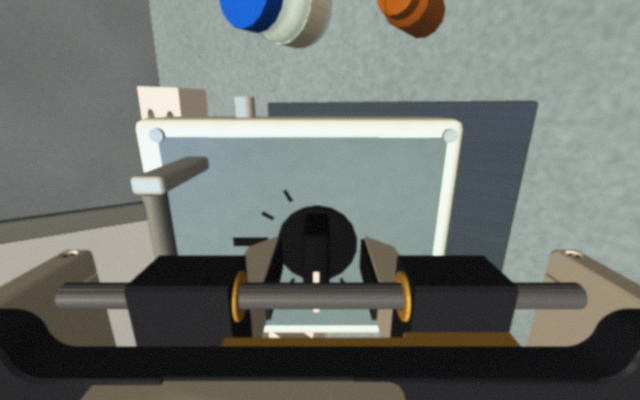

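View pics/s7c.png

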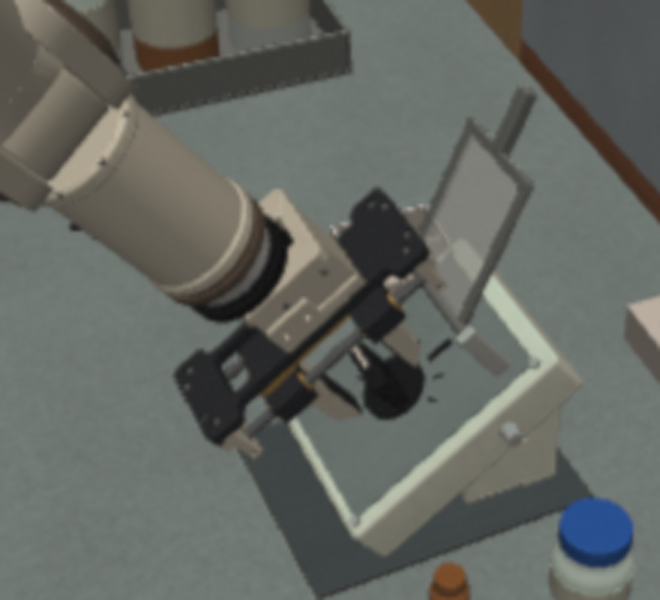

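View pics/t7c.png

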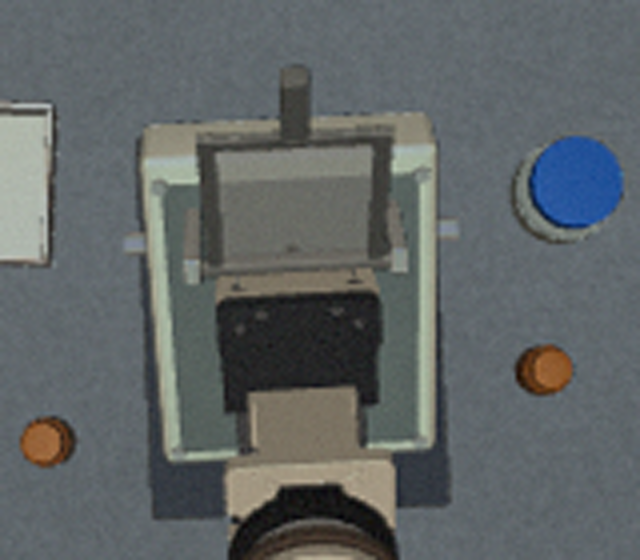

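Request:
jog_arm(
  rows=[
    [0,-1,0,0,0,0,0.7],
    [0,-1,0,0,0,0,0.85],
    [0,-1,0,0,0,0,0.9],
    [0,-1,0,0,0,0,1],
    [0,-1,0,0,0,0,1],
    [0,-1,0,0,0,0,1],
    [0,-1,0,0,0,0,1],
    [0,-1,0,0,0,0,1],
  ],
)

```text
clock: 15.45
position: [0.5047, 0.0034, 0.2465]
tcp_rot: [-2.528, 0.003, -1.513]
ft_force: [-3.7, -1.3, 5.9]
gripper_width: 0.0139
```

```bash
python3 - <<'E'
from sim2 import *
o=readout.get_obs(); print(o['ft_force'],o['moment'])
rel(A,tcp(A,.004),0)
rel(E_,tcp(E_,.004),0)
q=o['qpos']; q,e,a,N=move(q,tcp(E_,.004),E_); print(q.round(2),e,a,N)
E
```

```text
[-3.67670648 -1.29489662  5.94716904] [-0.13196792  0.71182677 -0.04958839]
row [0.5, 1.0, 1.1] [0.0008, 0.0041, 0.0027] tcp [0.505 0.003 0.245] q [ 0.69  0.53 -0.87  2.28  1.97  0.38  1.34] t 15.45 w 0.01391369944542948 F [-3.7 -1.3  5.9]
row [0.5, 1.0, 1.1] [0.0038, 0.0026, 1.5735] tcp [0.505 0.003 0.245] q [ 0.69  0.53 -0.87  2.28  1.97  0.38  1.34] t 15.45 w 0.01391369944542948 F [-3.7 -1.3  5.9]
[ 0.93  0.77 -1.21  2.27  1.89  0.65 -0.  ] 6.764985154707548e-07 2.0429611520647057e-07 12
```

Request:
jog_arm(
  rows=[
    [0,0,0,0,0,0.09,1],
    [0,0,0,0,0,0.18,1],
    [0,0,0,0,0,0.27,1],
    [0,0,0,0,0,0.36,1],
    [0,0,0,0,0,0.44,1],
    [0,0,0,0,0,0.52,1],
    [0,0,0,0,0,0.52,1],
  ],
)

```text
clock: 16.15
position: [0.5051, 0.0033, 0.2468]
tcp_rot: [-2.594, 0.294, -1.953]
ft_force: [-4.0, -1.0, 7.5]
gripper_width: 0.014
```

```bash
python3 - <<'E'
from sim2 import *
o=readout.get_obs(); print(o['ft_force'],o['moment'])
rel(A,tcp(A,.004),0)
rel(E_,tcp(E_,.004),0)
grab('side','s8')
a=cv2.imread('pics/s8.png')[90:290,180:400]; a=cv2.resize(a,None,fx=3,fy=3,interpolation=2);cv2.imwrite('pics/s8c.png',a)
E
```

```text
[-3.99191717 -1.00533979  7.47893682] [-0.16875845  0.4345006  -0.19763648]
row [1.1, 1.1, 1.1] [0.001, 0.0038, -0.5198] tcp [0.505 0.003 0.245] q [ 0.79  0.6  -1.    2.27  1.93  0.46  0.91] t 16.15 w 0.014035163351707057 F [-4.  -1.   7.5]
row [1.1, 1.1, 1.1] [0.0035, 0.0021, 1.051] tcp [0.505 0.003 0.245] q [ 0.79  0.6  -1.    2.27  1.93  0.46  0.91] t 16.15 w 0.014035163351707057 F [-4.  -1.   7.5]
```

View pics/s8c.png

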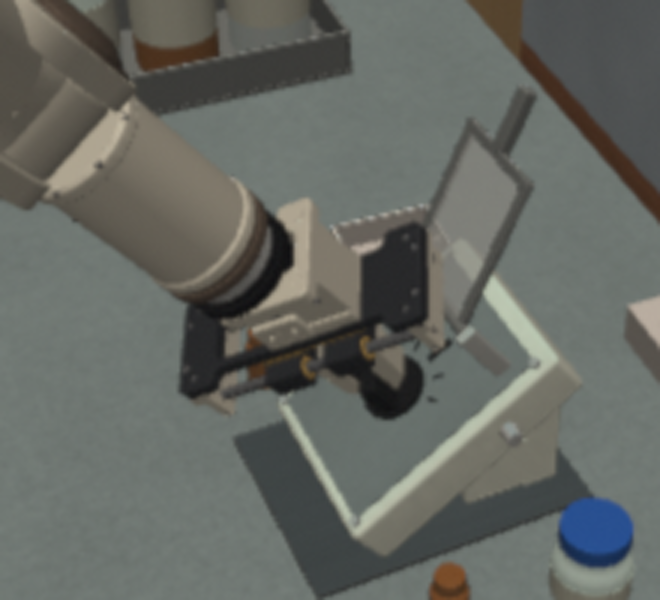

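Request:
jog_arm(
  rows=[
    [0,0,0,0,0,0.09,1],
    [0,0,0,0,0,0.18,1],
    [0,0,0,0,0,0.27,1],
    [0,0,0,0,0,0.36,1],
    [0,0,0,0,0,0.44,1],
    [0,0,0,0,0,0.52,1],
    [0,0,0,0,0,0.52,1],
    [0,0,0,0,0,0.6,1],
    [0,0,0,0,0,0.68,1],
    [0,0,0,0,0,0.76,1],
    [0,0,0,0,0,0.84,1],
    [0,0,0,0,0,0.92,1],
    [0,0,0,0,0,0.99,1],
    [0,0,0,0,0,1.04,1],
    [0,0,0,0,0,1.04,1],
    [0,0,0,0,0,1.04,1],
    [0,0,0,0,0,1.04,1],
  ],
)

```text
clock: 17.9
position: [0.5055, 0.0026, 0.247]
tcp_rot: [-3.135, 0.615, -3.073]
ft_force: [-3.2, -2.4, 8.3]
gripper_width: 0.0138
```

```bash
python3 - <<'E'
from sim2 import *
o=readout.get_obs(); print(o['ft_force'],o['moment'])
rel(E_,tcp(E_,.004),0)
grab('wrist','w9')
E
```

```text
[-3.20614796 -2.4009768   8.25808883] [-0.5535086   0.13229345 -0.54586052]
row [2.0, 0.3, 1.1] [0.0017, 0.0008, 0.0128] tcp [0.505 0.003 0.245] q [ 0.93  0.76 -1.21  2.27  1.88  0.64  0.01] t 17.9 w 0.013755156212203518 F [-3.2 -2.4  8.3]
```

View pics/w9.png

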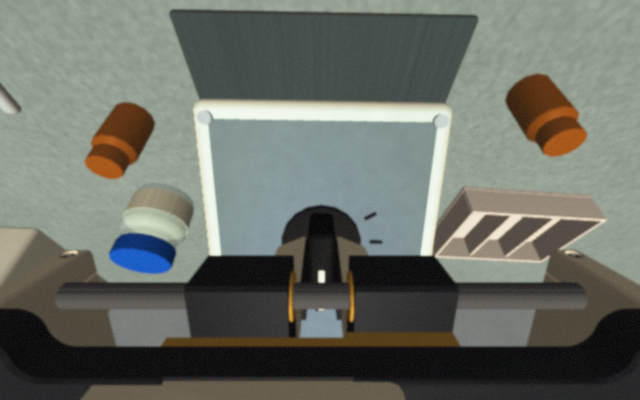

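Request:
jog_arm(
  rows=[
    [0,0,0,0,0,0,0.8],
    [0,0,0,0,0,0,0.6],
    [0,0,0,0,0,0,0.5],
    [0,0,0,0,0,0,0.5],
    [0,0,0,0,0,0,0.5],
    [0,0,-10,0,0,0,0.5],
    [0,0,-30,0,0,0,0.5],
    [0,0,-60,0,0,0,0.5],
    [0,0,-90,0,0,0,0.5],
    [0,0,-110,0,0,0,0.5],
    [0,0,-110,0,0,0,0.5],
  ],
)

```text
clock: 19.05
position: [0.4406, -0.0006, 0.3374]
tcp_rot: [-3.133, 0.615, -3.07]
ft_force: [-0.1, -0.6, 0.3]
gripper_width: 0.0461
```

```bash
python3 - <<'E'
from sim2 import *
o=readout.get_obs(); print(o['ft_force'],o['qpos'].round(2),o['clock'],np.abs(o['joint_velocities']).max())
for nme in ('wrist','side','top'): grab(nme,nme+'10')
a=cv2.imread('pics/side10.png')[90:290,180:400]; a=cv2.resize(a,None,fx=3,fy=3,interpolation=2);cv2.imwrite('pics/s10c.png',a)
b=cv2.imread('pics/wrist10.png')[90:260,220:420]; cv2.imwrite('pics/w10c.png',cv2.resize(b,None,fx=3.5,fy=3.5,interpolation=2))
# object drift in top view
for u,v in [(262,240),(386,222),(392,178)]: print(pt('top0',u,v).round(3),pt('top10',u,v).round(3))
E
```

```text
[-0.05514766 -0.60352238  0.26386823] [ 1.27  0.43 -1.5   2.36  1.42  0.44  0.32] 19.05 0.12251956000217275
[0.556 0.143 0.053] [0.556 0.143 0.053]
[ 0.596 -0.126  0.053] [ 0.596 -0.127  0.05 ]
[ 0.691 -0.138  0.069] [ 0.691 -0.138  0.069]
```

View pics/w10c.png

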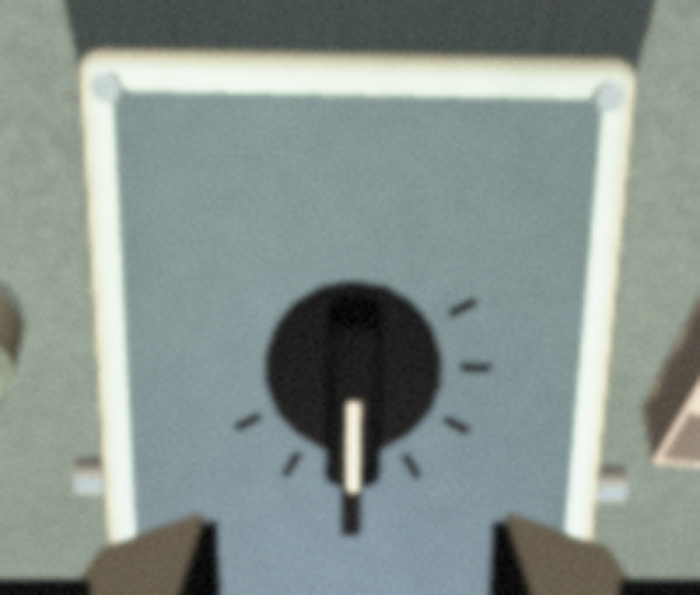

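View pics/side10.png

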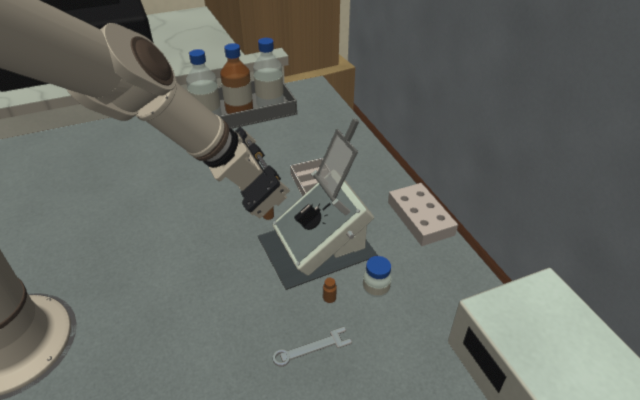

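View pics/top10.png

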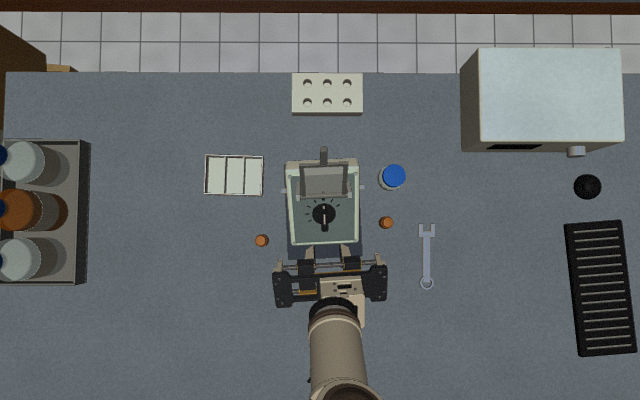

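The pointer's white line (crop x≈353, y 400–490) runs straight into the thick tick. The guard is open, the loose things haven't moved and the gripper is clear.

Request:
jog_arm(
  rows=[
    [0,0,0,0,0,0,0.5],
    [0,0,0,0,0,0,0.5],
    [0,0,0,0,0,0,0.5],
  ],
)

```text
clock: 19.5
position: [0.4416, -0.0001, 0.3359]
tcp_rot: [-3.14, 0.613, -3.072]
ft_force: [-0.4, 0.6, -0.6]
gripper_width: 0.0459
```

```bash
python3 -c "
from bench import ticket
print(ticket.sign_off())"
```

```text
the job is handed in; nothing more can be done
None
```

I gripped the guard's tab, lifted it to about 1.3 rad and let go, and it snapped to its open stop. Then I gripped the knob's bar, turned it 90° clockwise (three clicks, from the second to the fifth), let go and backed off about 110 mm. I handed the job in at about 19.5 s; sign-off gave no verdict.

- **Valve:** In the last pictures the guard is at its open stop and the pointer lies on the long thick tick.
- **Robot:** The gripper is clear of everything, and the force reading is near zero.
- **Loose things:** By depth, the vials and jar are within 3 mm of where they started. I checked the tray and spanner only by eye in the top view, and they look unmoved.
- **What went wrong:** My first approach to the knob ran into the arm's joint limits, with about 6 mm of position error, and the first move away from it also stopped short. I brought the arm round the other way in free air and nothing was touched. Some joints sat at or within a few thousandths of a radian of their limits along the way, and no fault was reported.

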